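# Load the test rail from the storage rack in reverse order

## Task

Move the four parts from the wooden storage rack to the bare metal test rail, one to each bay, in reverse order: the part nearest the upright pin of the storage rack goes into the rail's bay farthest from the rail's own pin, the next one into the bay beside that, and so on. Stand each part flat and upright in the middle of its bay, never tip one over, and leave all four released.

Things in the scene. Friction and masses are not known exactly. Their poses are not given: they have to be found in the camera images.
- store_rack: wooden storage rack, 284 (own y) x 80 mm, fixed; floor 8 mm above the desk. Cross ribs 4 mm thick, 6 mm above the floor, at y = -140, -70, 0, 70, 140 mm part it into four bays centred at y = 105, 35, -35, -105 mm, each with a cork pad; long sides open. Upright steel pin at the +y end (y = 155 mm), 8 mm wide, 31 mm tall. Origin: centre of the underside, on the desk; z up.
- test_rail: bare metal test rail, 284 (own y) x 80 mm, fixed, empty, no pads; floor 8 mm above the desk. Cross ribs 4 mm thick, 6 mm above the floor, at y = -140, -70, 0, 70, 140 mm part it into four bays centred at y = 105, 35, -35, -105 mm; long sides open. Upright steel pin at the +y end (y = 155 mm), 8 mm wide, 31 mm tall. Origin: centre of the underside, on the desk; z up.
- moulded_specimen_mid (a point): black moulded specimen puck with a small polished metal section in its top, diameter 30 mm, 19 mm tall; loose, under 0.3 kg. At the start it stands upright on its own cork pad in one of the storage rack's bays. This point is its centre, half-way up; its z axis is the axis of the round part and points up.
- pad_moulded_specimen: cork pad, 60 x 58 x 3 mm, fixed on the floor of a storage rack bay, centred in it, under the moulded specimen; it stays and shows which bay that part came from. All four pads look alike. Origin: centre of its underside; its top is 11 mm above the desk.
- brass_sleeve_mid (a point): plain yellow brass sleeve (thick-walled ring), outside diameter 30 mm, 18 mm tall; loose, under 0.3 kg. At the start it stands upright on its own cork pad in one of the storage rack's bays. This point is its centre, half-way up; its z axis is the axis of the round part and points up.
- pad_brass_sleeve: cork pad, 60 x 58 x 3 mm, fixed on the floor of a storage rack bay, centred in it, under the brass sleeve; it stays and shows which bay that part came from. All four pads look alike. Origin: centre of its underside; its top is 11 mm above the desk.
- reference_block_mid (a point): plain solid grey steel disc (hardness reference block), diameter 50 mm, 12 mm tall; loose, under 0.3 kg. At the start it stands upright on its own cork pad in one of the storage rack's bays. This point is its centre, half-way up; its z axis is the axis of the round part and points up.
- pad_reference_block: cork pad, 60 x 58 x 3 mm, fixed on the floor of a storage rack bay, centred in it, under the reference block; it stays and shows which bay that part came from. All four pads look alike. Origin: centre of its underside; its top is 11 mm above the desk.
- bearing_mid (a point): flat ball bearing, bright steel rings with a black seal between them, outside diameter 35 mm, 11 mm tall; loose, under 0.3 kg. At the start it stands upright on its own cork pad in one of the storage rack's bays. This point is its centre, half-way up; its z axis is the axis of the round part and points up.
- pad_bearing: cork pad, 60 x 58 x 3 mm, fixed on the floor of a storage rack bay, centred in it, under the bearing; it stays and shows which bay that part came from. All four pads look alike. Origin: centre of its underside; its top is 11 mm above the desk.

How it is judged (in metres and radians):
At the end, for the whole second after the job is handed in: Each part stands flat (0.12 rad, 4 mm in height) in the rail bay reverse to its first bay (counted from each pin: 1st to 4th, 2nd to 3rd, 3rd to 2nd, 4th to 1st), within 15 mm of the bay's centre along and across the rail, released and at rest (((y of pad_moulded_specimen in the frame of store_rack between 0.085 and 0.125 m and y of moulded_specimen_mid in the frame of test_rail between -0.12 and -0.09 m) or (y of pad_moulded_specimen in the frame of store_rack between 0.015 and 0.055 m and y of moulded_specimen_mid in the frame of test_rail between -0.05 and -0.02 m) or (y of pad_moulded_specimen in the frame of store_rack between -0.055 and -0.015 m and y of moulded_specimen_mid in the frame of test_rail between 0.02 and 0.05 m) or (y of pad_moulded_specimen in the frame of store_rack between -0.125 and -0.085 m and y of moulded_specimen_mid in the frame of test_rail between 0.09 and 0.12 m)) and x of moulded_specimen_mid in the frame of test_rail between -0.015 and 0.015 m and z of moulded_specimen_mid in the frame of test_rail between 0.0135 and 0.0215 m and angle between each of moulded_specimen_mid, brass_sleeve_mid, reference_block_mid, bearing_mid's own z axis and vertical below 0.12 rad and linear speed of each of moulded_specimen, brass_sleeve, reference_block, bearing below 0.02 m/s and contact force between each of moulded_specimen, brass_sleeve, reference_block, bearing and the fingers below 0.1 N and ((y of pad_brass_sleeve in the frame of store_rack between 0.085 and 0.125 m and y of brass_sleeve_mid in the frame of test_rail between -0.12 and -0.09 m) or (y of pad_brass_sleeve in the frame of store_rack between 0.015 and 0.055 m and y of brass_sleeve_mid in the frame of test_rail between -0.05 and -0.02 m) or (y of pad_brass_sleeve in the frame of store_rack between -0.055 and -0.015 m and y of brass_sleeve_mid in the frame of test_rail between 0.02 and 0.05 m) or (y of pad_brass_sleeve in the frame of store_rack between -0.125 and -0.085 m and y of brass_sleeve_mid in the frame of test_rail between 0.09 and 0.12 m)) and x of brass_sleeve_mid in the frame of test_rail between -0.015 and 0.015 m and z of brass_sleeve_mid in the frame of test_rail between 0.013 and 0.021 m and ((y of pad_reference_block in the frame of store_rack between 0.085 and 0.125 m and y of reference_block_mid in the frame of test_rail between -0.12 and -0.09 m) or (y of pad_reference_block in the frame of store_rack between 0.015 and 0.055 m and y of reference_block_mid in the frame of test_rail between -0.05 and -0.02 m) or (y of pad_reference_block in the frame of store_rack between -0.055 and -0.015 m and y of reference_block_mid in the frame of test_rail between 0.02 and 0.05 m) or (y of pad_reference_block in the frame of store_rack between -0.125 and -0.085 m and y of reference_block_mid in the frame of test_rail between 0.09 and 0.12 m)) and x of reference_block_mid in the frame of test_rail between -0.015 and 0.015 m and z of reference_block_mid in the frame of test_rail between 0.01 and 0.018 m and ((y of pad_bearing in the frame of store_rack between 0.085 and 0.125 m and y of bearing_mid in the frame of test_rail between -0.12 and -0.09 m) or (y of pad_bearing in the frame of store_rack between 0.015 and 0.055 m and y of bearing_mid in the frame of test_rail between -0.05 and -0.02 m) or (y of pad_bearing in the frame of store_rack between -0.055 and -0.015 m and y of bearing_mid in the frame of test_rail between 0.02 and 0.05 m) or (y of pad_bearing in the frame of store_rack between -0.125 and -0.085 m and y of bearing_mid in the frame of test_rail between 0.09 and 0.12 m)) and x of bearing_mid in the frame of test_rail between -0.015 and 0.015 m and z of bearing_mid in the frame of test_rail between 0.0095 and 0.0175 m); the robot touches nothing.
It fails at once if a part is tipped over (more than 60 degrees from upright) (angle between any of moulded_specimen_mid, brass_sleeve_mid, reference_block_mid, bearing_mid's own z axis and vertical above 1.05 rad).
It also fails if it takes over 102 s, if anything falls off the work surface, if the arm or the gripper's body presses on something with over 40 N, if the wrist force passes 120 N, or if a joint passes its speed limit or range.

## Robot

A 6-joint arm with a two-finger parallel gripper is mounted at the origin on a cart in front of the work surface, level with it; the furniture and walls round the work are solid. World frame = base frame: x ahead of the robot, y to its left, z up, the work surface at z = 0. Lengths are in m, angles in degrees, forces in N, time in s.
With the tool pointing down it reaches from about 0.4 to 0.825 m from the base axis. Payload 7 kg.
Tool frame: the origin (TCP) lies at the very end of the fingers, on their centre line; the grasp point (between the pads) lies 19 mm behind it; x points along the fingers, y is the direction in which the jaws open and shut, and the axes are right-handed (so a half turn about x gives the same grasp; the last joint's range is limited). The gripper opens to 88 mm and grips with 3 to 60 N. Pads are 19 mm wide; open, the fingers measure 130 mm over their backs; the gripper's body (78 mm by 193 mm) begins 47 mm behind the grasp point.
Start: joints at [86.637, 20.546, 0.682, 0, -70.136, -16.507], TCP at [0.229, 0.635, 0.227] pointing down, gripper open.
Joint ranges: [-176.03, 176.03], [-82.01, 121.73], [-58.28, 71.71], [-173.87, 95.51], [-174.79, -0.11], [-173.66, 173.66]. Speed limits (degrees/s): [136.94, 136.94, 172.46, 180, 180, 180].

## Interface

Orientations are given as [roll, pitch, yaw] about the fixed x, y, z axes, in that order (R = Rz(yaw) Ry(pitch) Rx(roll)).
In Python, from plant import * gives the robot as it stands. The module is installed in compiled form; this text tells all that it offers.
- The arm moves only by the shell command python3 -m creep 'ROWS' [FORCE]. ROWS is a JSON object of lists of equal length, an entry for each row: "jaw": the closure, from -1 (fully open) to 1 (shut); "translation": the shift along the tool's x, y, z in m, a list of three; "roll": the turn about the tool's x in rad. A call has exactly 10 rows; each row shifts and turns the commanded pose from where the row before left it, along the tool's axes as they then stand; what a row does not reach is not made up. A row lasts 1/10 s, in which the tool goes at most 50 mm and 8.59 degrees, less where a joint would pass 70% of its speed; a pose out of reach is approached as far as the arm can. A call with a gripper value outside its range is refused whole. The fingers move at their own pace and stop on an object; FORCE is the grip in N (left out, the last holds). Time passes only in rows, so rows that do not move let the fingers close, or fill a call up. It gives the time, the measured TCP pose, the force and the opening at its end, in the units of the state.
- get_state(): the state, without advancing time (a new reading comes with each control period).
- capture(name): name is "side" or "top"; returns a dict with "image" (384x512x3 uint8, red, green, blue), "fovy" (degrees; the focal length in pixels is half the picture's height over the tangent of half this angle, whatever the lens; pixels are square), "cx", "cy" (the principal point, pixels), "pose" (4x4, takes a point from camera to world coordinates). Camera axes: x right, y up, looking along -z (the intrinsics and any distortion apply to the point x, -y, -z); pixel columns grow to the right and rows downward; lengths in m; the calibration is good to about 2 mm. A picture is of the moment at which its call begins. There is no depth.
- close_job(): hands the job in, once; it reports no verdict.
The state is a dict: "time_s": time; "joints": joint angles; "qd": joint speeds; "joint_torque": joint torques, N m; "tcp_pos": TCP position; "eef_rot": TCP orientation; "contact_force": force on the tool from outside, world axes, zero at the start; "moment": the same for the moment, N m; "gripper_width": finger opening in m.
Only numpy, scipy, OpenCV 4.12 (cv2) and the standard library are available. Lean on these libraries where they do the work, as an engineer would, in place of code of your own. Each camera call takes 0.05 s, during which the arm holds its last target.

## Working session

There is one attempt and no reset: what is moved stays moved. The work goes in short steps, Python scripts to look and compute and a shell command to move; the robot and the scene stay as the last step left them, time stands still between calls to the robot, and variables do not carry over. Pictures are saved under pics/ and viewed, and the job is handed in when it is done.

```bash
mkdir -p pics
python3 - <<'E'
from plant import *
import cv2,numpy as np
print(get_state())
for n in ("side","top"):
    c=capture(n); cv2.imwrite(f"pics/{n}0.png",c["image"][:,:,::-1]); print(n,{k:v for k,v in c.items() if k!="image"})
    np.savez(f"{n}0.npz",**c)
E
```

```text
{'time_s': 0.0, 'joints': array([ 8.66366138e+01,  2.05922529e+01,  6.33637078e-01, -2.07354874e-02,
       -7.01361768e+01, -1.65072394e+01]), 'qd': array([ 0.09251408,  0.0353324 ,  0.00973159,  0.04851466,  0.03508013,
       -0.02001619]), 'joint_torque': array([ 4.28449739e-04, -5.82712626e+01,  2.93059981e+01,  6.99729100e+00,
        7.09085565e-03, -1.57884360e-04]), 'tcp_pos': array([0.22928197, 0.63433959, 0.22561049]), 'eef_rot': array([  94.88883037,   89.90322333, -104.988857  ]), 'contact_force': array([-0.26404342,  0.20828573, -0.66164065]), 'moment': array([0.03554282, 0.05220526, 0.01490895]), 'gripper_width': 0.08747278366671589}
side {'fovy': 45.607953878056406, 'cx': 256.906608565589, 'cy': 187.0522286420815, 'pose': array([[ 0.99941577, -0.01140791,  0.03221763,  0.55767508],
       [ 0.03203928,  0.64091614, -0.76694197, -0.80511764],
       [-0.01189959,  0.76752613,  0.6409072 ,  0.70303031],
       [ 0.        ,  0.        ,  0.        ,  1.        ]])}
top {'fovy': 44.548215612763705, 'cx': 261.5913020287307, 'cy': 186.0964470364606, 'pose': array([[-0.00462345,  0.98154366, -0.19118226,  0.27393229],
       [-0.99997106, -0.00338305,  0.00681396, -0.0152849 ],
       [ 0.00604142,  0.19120824,  0.9815309 ,  1.40397727],
       [ 0.        ,  0.        ,  0.        ,  1.        ]])}
```

View pics/side0.png

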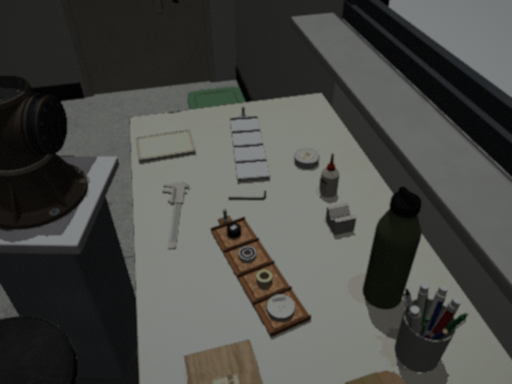

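View pics/top0.png

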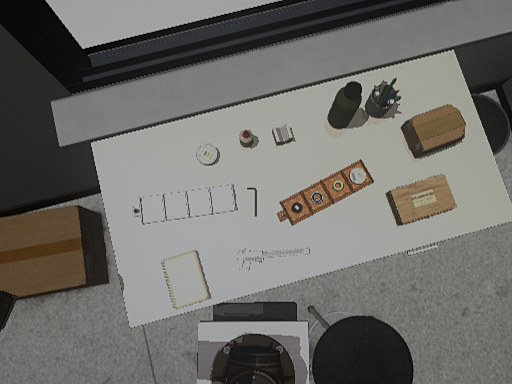

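Order from the storage pin: moulded specimen, bearing, sleeve, block. In the top view, the storage pin is at about (283,214) and the rail pin at about (137,211). I'll enlarge both racks to pick points.

Run:
```python
import cv2,numpy as np
def crop(n,x,y,w,h,s,o):
    im=np.load(f"{n}0.npz")["image"][:,:,::-1]
    c=cv2.resize(im[y:y+h,x:x+w],None,fx=s,fy=s,interpolation=cv2.INTER_CUBIC)
    c=np.clip(c.astype(float)*1.3,0,255).astype(np.uint8)
    for i in range(0,w,10): cv2.line(c,(i*s,0),(i*s,6 if i%50 else 14),(0,0,255),1); 
    for i in range(0,h,10): cv2.line(c,(0,i*s),(6 if i%50 else 14,i*s),(0,0,255),1)
    cv2.imwrite(f"pics/{o}.png",c)
crop("top",270,150,110,80,7,"t_store"); crop("top",128,170,115,65,6,"t_rail")
crop("side",200,200,115,140,4,"s_store"); crop("side",220,100,60,90,6,"s_rail")
```

```text
(no output)
```

View pics/t_store.png

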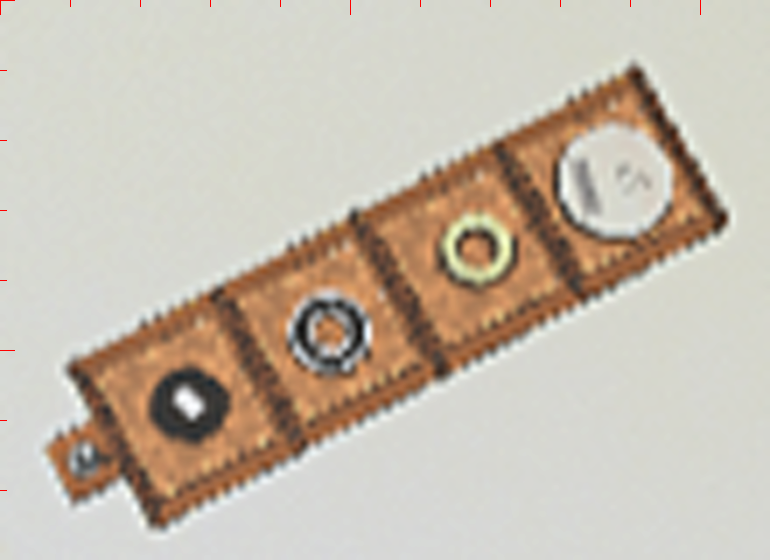

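View pics/t_rail.png

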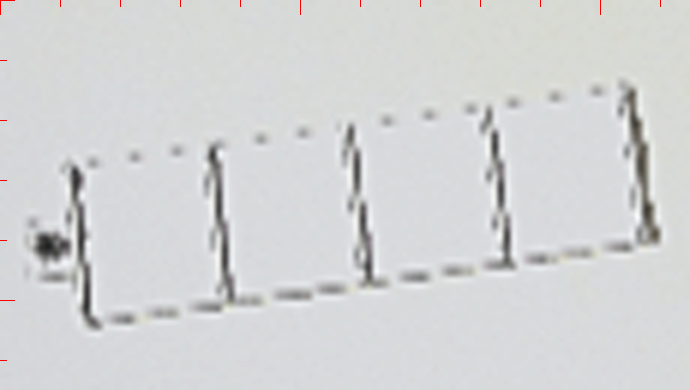

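View pics/s_store.png

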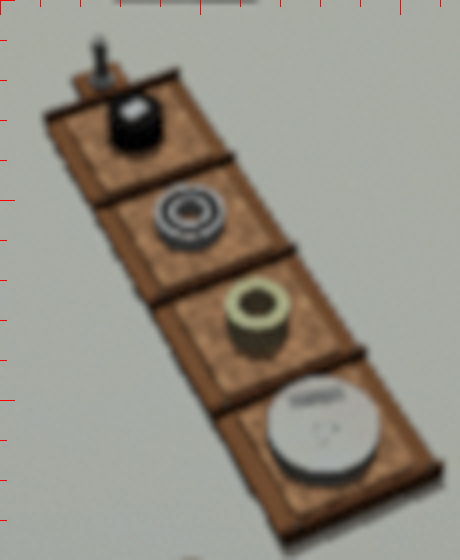

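View pics/s_rail.png

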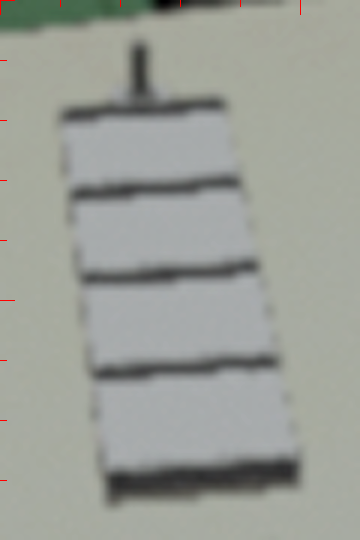

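```bash
cat > geo.py <<'E'
import cv2,numpy as np
from scipy.optimize import least_squares
C={n:np.load(f"{n}0.npz") for n in("side","top")}
def K(c): 
    f=192/np.tan(np.radians(float(c["fovy"]))/2); return np.array([[f,0,float(c["cx"])],[0,f,float(c["cy"])],[0,0,1]])
def ext(c):
    P=np.array(c["pose"]);R=P[:3,:3]@np.diag([1,-1,-1]); return R.T,-R.T@P[:3,3]
def proj(n,X,k1=0.):
    c=C[n];R,t=ext(c); return cv2.projectPoints(np.float64(X).reshape(-1,3),cv2.Rodrigues(R)[0],t,K(c),np.array([k1,0,0,0,0]))[0].reshape(-1,2)
def tri(a,b,ks=0,kt=0):
    und=lambda n,p,k:cv2.undistortPoints(np.float64(p).reshape(-1,1,2),K(C[n]),np.array([k,0,0,0,0.])).reshape(-1,2)
    Ps=[np.c_[ext(C[n])] if 0 else np.hstack([ext(C[n])[0],ext(C[n])[1][:,None]]) for n in("side","top")]
    X=cv2.triangulatePoints(Ps[0],Ps[1],und("side",a,ks).T,und("top",b,kt).T); return (X[:3]/X[3]).T
cv=lambda p,s,o:(np.array(p,float)+.5)/s-.5+np.array(o)
ST=cv([(75,368),(215,293),(357,217),(500,150),(637,70),(157,522),(297,447),(442,372),(580,295),(722,220)],7,(270,150))
SS=cv([(178,72),(232,156),(293,247),(364,351),(439,466),(47,117),(97,204),(155,300),(215,413),(285,537)],4,(200,200))
RT=cv([(74,165),(213,150),(350,128),(488,110),(627,90),(93,322),(230,300),(369,282),(508,264),(653,240)],6,(128,170))
RS=cv([(224,102),(240,182),(258,266),(278,361),(298,464),(63,114),(72,194),(82,278),(95,374),(107,475)],6,(220,100))
PT=cv([(189,402),(330,333),(477,249),(614,181)],7,(270,150)); PS=cv([(136,108),(190,211),(258,303),(323,424)],4,(200,200))
yy=np.array([.14,.07,0,-.07,-.14]*2); xx=np.array([.04]*5+[-.04]*5)
E
python3 - <<'E'
from geo import *
np.set_printoptions(precision=4,suppress=True)
for nm,a,b in(("store",SS,ST),("rail",RS,RT),("parts",PS,PT)):
    X=tri(a,b); print(nm);print(X); print("reproj",np.abs(proj("side",X)-a).max(),np.abs(proj("top",X)-b).max())
def M(p): # x,y,z,yaw
    c,s=np.cos(p[3]),np.sin(p[3]); return np.c_[p[0]+c*xx-s*yy,p[1]+s*xx+c*yy,np.full(10,p[2])]
def f(q):
    r=[]
    for p,a,b in((q[:4],SS,ST),(q[4:8],RS,RT)):
        X=M(p); r+=[(proj("side",X,q[8])-a).ravel(),(proj("top",X,q[9])-b).ravel()]
    return np.concatenate(r)
for free in(0,1):
    g=(lambda q:f(q)) if free else (lambda q:f(np.r_[q[:8],0,0]))
    s=least_squares(g,[.5,-.2,.014,0.4,.5,.3,.014,.1,0,0],loss="soft_l1"); print(free,s.x,np.degrees(s.x[[3,7]]),"rms",np.sqrt((f(s.x if free else np.r_[s.x[:8],0,0])**2).mean()))
    r=f(s.x if free else np.r_[s.x[:8],0,0]).reshape(4,10,2); print(r.mean(1))
E
```

```text
store
[[ 0.4971 -0.0808  0.0096]
 [ 0.5293 -0.142   0.0083]
 [ 0.5619 -0.2044  0.0096]
 [ 0.5936 -0.2675  0.009 ]
 [ 0.6272 -0.3292  0.0094]
 [ 0.4297 -0.1153  0.0083]
 [ 0.4618 -0.176   0.0073]
 [ 0.4947 -0.2389  0.0089]
 [ 0.5273 -0.3008  0.0058]
 [ 0.56   -0.364   0.0062]]
reproj 0.9483730983285454 0.5917128431202343
rail
[[0.5128 0.3412 0.0113]
 [0.5214 0.2724 0.0097]
 [0.5318 0.2038 0.01  ]
 [0.5415 0.1347 0.0086]
 [0.5512 0.0646 0.0087]
 [0.4347 0.3285 0.0115]
 [0.4448 0.2611 0.01  ]
 [0.454  0.1923 0.0107]
 [0.4637 0.1236 0.0089]
 [0.4743 0.0509 0.0128]]
reproj 0.5342015319671987 0.4562103991489721
parts
[[ 0.4788 -0.1281  0.0287]
 [ 0.5099 -0.19    0.0186]
 [ 0.545  -0.2532  0.0256]
 [ 0.5757 -0.3149  0.0185]]
reproj 0.24774467390568589 0.16246591443811553
0 [ 0.5285 -0.2217  0.008   0.4807  0.4931  0.1975  0.0101  0.1405  0.
  0.    ] [27.5429  8.0483] rms 0.545105561434003
[[-0.0432  0.0677]
 [-0.0604 -0.1195]
 [-0.2059  0.0684]
 [-0.0817 -0.2381]]
1 [ 0.5284 -0.2219  0.0085  0.4808  0.493   0.198   0.0097  0.1406  0.022
 -0.0496] [27.5477  8.057 ] rms 0.5416163457792343
[[-0.0597  0.0653]
 [-0.0861 -0.1327]
 [-0.2123  0.0573]
 [-0.0774 -0.2388]]
```

```bash
cat >> geo.py <<'E'
def M(p):
    c,s=np.cos(p[3]),np.sin(p[3]); return np.c_[p[0]+c*xx-s*yy,p[1]+s*xx+c*yy,np.full(10,p[2])]
def fitz(a,b,z,cams=("side","top")):
    g=lambda q:np.concatenate([(proj(n,M([q[0],q[1],z,q[2]]))-{"side":a,"top":b}[n]).ravel() for n in cams])
    s=least_squares(g,[.5,0,.2],loss="soft_l1"); return s.x,np.sqrt((g(s.x)**2).mean())
from scipy.spatial.transform import Rotation as Ro
def go(x,y,z,yaw=None):
    """rows needed: first roll (rad), then tool-frame shift after the roll. yaw: direction of tool y (mod pi), deg"""
    from plant import get_state
    s=get_state(); R=Ro.from_euler("xyz",s["eef_rot"],degrees=True)
    Rm=R.as_matrix(); ty=np.degrees(np.arctan2(Rm[1,1],Rm[0,1])); 
    dr=0
    if yaw is not None:
        d=(yaw-ty+90)%180-90      # world turn about +z; tool x points down -> roll = -d
        dr=-np.radians(d)
    R2=(R*Ro.from_rotvec([dr,0,0])).as_matrix()
    d=R2.T@(np.array([x,y,z])-s["tcp_pos"])
    print("t",round(s["time_s"],2),"tcp",s["tcp_pos"].round(4),"tilt",round(np.degrees(np.arccos(-Rm[2,0])),2),"ydir",ty.round(2),"j6",s["joints"][5].round(1),"w",round(s["gripper_width"],4))
    print("roll",round(dr,4),"shift",d.round(4))
E
python3 - <<'E'
from geo import *
np.set_printoptions(precision=4,suppress=True)
for n,a,b in(("store",SS,ST),("rail",RS,RT)):
    for z in(.009,.014):
        for c in(("side","top"),("side",),("top",)): print(n,z,c,*fitz(a,b,z,c))
# obstacles side px / top px (same feature)
print("bottle top",tri([[405,197]],[[352,88]]),"bottle base",tri([[385,292]],[[341,122]]))
print("box near corner (wood, lower)",tri([[245,345]],[[446,177]]), "L tip",tri([[266,192]],[[256,190]]))
# parts from each view alone with z fixed
for nm,zt,s,t in zip("mould bearing sleeve block".split(),(.030,.022,.029,.023),PS,PT):
    o=[least_squares(lambda q:(proj(n,[q[0],q[1],zt])-p).ravel(),[.5,-.2]).x for n,p in(("side",s),("top",t))]; print(nm,*o)
go(.479,-.128,.15,27.5)
E
```

```text
store 0.009 ('side', 'top') [ 0.5285 -0.2222  0.4805] 0.6877265158539365
store 0.009 ('side',) [ 0.5287 -0.2225  0.4804] 0.6837672187031474
store 0.009 ('top',) [ 0.5281 -0.2218  0.481 ] 0.6682919426065407
store 0.014 ('side', 'top') [ 0.5283 -0.2246  0.4821] 1.03628145335164
store 0.014 ('side',) [ 0.5288 -0.2265  0.4808] 0.7643399883483711
store 0.014 ('top',) [ 0.5272 -0.221   0.4812] 0.6981941019952276
rail 0.009 ('side', 'top') [0.4931 0.1981 0.1404] 0.3968331375110053
rail 0.009 ('side',) [0.4935 0.1994 0.1404] 0.30087400152805166
rail 0.009 ('top',) [0.4925 0.1974 0.14  ] 0.3551834983091342
rail 0.014 ('side', 'top') [0.4929 0.1954 0.1408] 0.6016711227360474
rail 0.014 ('side',) [0.494  0.1923 0.1401] 0.36054970017055105
rail 0.014 ('top',) [0.4918 0.1967 0.14  ] 0.38353217196554906
bottle top [[ 0.7652 -0.2644  0.2348]] bottle base [[ 0.7605 -0.2742  0.0054]]
box near corner (wood, lower) [[ 0.5288 -0.5067  0.2068]] L tip [[ 0.5384 -0.0069  0.0193]]
mould [ 0.4794 -0.1293] [ 0.4781 -0.1281]
bearing [ 0.5105 -0.1929] [ 0.5089 -0.1897]
sleeve [ 0.5455 -0.2558] [ 0.5439 -0.2527]
block [ 0.5756 -0.3181] [ 0.5747 -0.3139]
t 0.1 tcp [0.2293 0.6344 0.2257] tilt 0.08 ydir -109.88 j6 -16.5 w 0.0874
roll 0.7439 shift [ 0.0767  0.1305 -0.7915]
```

```bash
python3 - <<'E'
from geo import *
print(tri([[187,350],[252,341]],[[397,222],[388,190]]))
E
python3 -m creep '{"jaw":[-1,-1,-1,-1,-1,-1,-1,-1,-1,-1],"translation":[[0,0,0],[0,0,0],[0,0,0],[0,0,0],[0,0,0],[0,0,0],[0,0,0],[0,0,0],[0,0,0],[0,0,0]],"roll":[0.1,0.12,0.12,0.12,0.12,0.1,0.064,0,0,0]}' 30
python3 - <<'E'
from geo import *
go(.45,.2,.15,27.5)
E
```

```text
[[ 0.42883609 -0.41978455  0.04430726]
 [ 0.52773222 -0.39937093  0.0395526 ]]
time_s: 1.1
tcp_pos: [0.2294, 0.6347, 0.2264]
eef_rot: [135.2, 90.0, -107.2]
contact_force: [0.2, -0.7, 0.1]
gripper_width: 0.0874
t 1.1 tcp [0.2294 0.6347 0.2264] tilt 0.02 ydir -152.41 j6 -59.0 w 0.0874
roll 0.0015 shift [ 0.0765  0.005  -0.4874]
```

```bash
python3 -m creep '{"jaw":[-1,-1,-1,-1,-1,-1,-1,-1,-1,-1],"translation":[[0,0,-0.03],[0,0,-0.045],[0,0,-0.045],[0,0,-0.045],[0,0,-0.045],[0.01,0,-0.045],[0.01,0,-0.045],[0.01,0,-0.045],[0.01,0,-0.045],[0.01,0,-0.045]],"roll":[0,0,0,0,0,0,0,0,0,0]}'
python3 - <<'E'
from geo import *
go(.479,-.1285,.10,27.5)
E
```

```text
time_s: 2.1
tcp_pos: [0.4309, 0.2474, 0.1766]
eef_rot: [-69.3, 89.9, 48.3]
contact_force: [0.5, -0.3, 0.1]
gripper_width: 0.0878
t 2.1 tcp [0.4309 0.2474 0.1766] tilt 0.06 ydir -152.41 j6 -25.0 w 0.0878
roll 0.0016 shift [ 0.0764  0.1309 -0.3557]
```

```bash
python3 -m creep '{"jaw":[-1,-1,-1,-1,-1,-1,-1,-1,-1,-1],"translation":[[0,0.013,-0.04],[0.005,0.015,-0.04],[0.008,0.015,-0.04],[0.008,0.015,-0.04],[0.008,0.015,-0.04],[0.008,0.015,-0.04],[0.008,0.015,-0.04],[0.008,0.015,-0.04],[0.008,0.01,-0.03],[0.005,0.003,-0.006]],"roll":[0,0,0,0,0,0,0,0,0,0]}'
python3 - <<'E'
from geo import *
go(.479,-.1285,.05,27.5)
E
```

```text
time_s: 3.1
tcp_pos: [0.4784, -0.1299, 0.1099]
eef_rot: [88.1, 90.0, -154.5]
contact_force: [-0.2, 0.4, 0.4]
gripper_width: 0.0876
t 3.1 tcp [ 0.4784 -0.1299  0.1099] tilt 0.04 ydir -152.6 j6 19.8 w 0.0876
roll -0.0018 shift [ 0.0599 -0.0012  0.001 ]
```

```bash
python3 -m creep '{"jaw":[-1,-1,-1,-1,-1,-1,-1,-1,-1,-1],"translation":[[0.01,-0.001,0.001],[0.01,0,0],[0.01,0,0],[0.01,0,0],[0.01,0,0],[0.01,0,0],[0.004,0,0],[0,0,0],[0,0,0],[0,0,0]],"roll":[0,0,0,0,0,0,0,0,0,0]}'
cat > look.py <<'E'
import sys
from plant import *
from geo import *
def look(tag,bs,bt,s=5,marks=None):
    st=get_state(); Rm=Ro.from_euler("xyz",st["eef_rot"],degrees=True).as_matrix(); p=st["tcp_pos"]
    w=st["gripper_width"]/2
    pts=[p,p+Rm[:,1]*w,p-Rm[:,1]*w] if marks is None else marks
    out=[]
    for n,(x,y,W,H) in (("side",bs),("top",bt)):
        c=capture(n); C[n]=c; im=c["image"][y:y+H,x:x+W,::-1]
        im=cv2.resize(im,None,fx=s,fy=s,interpolation=cv2.INTER_CUBIC); im=np.clip(im*1.4,0,255).astype(np.uint8)
        for q in proj(n,np.array(pts)):
            q=((q+.5-[x,y])*s).astype(int); cv2.drawMarker(im,tuple(int(v) for v in q),(255,0,255),cv2.MARKER_CROSS,10,1)
        out.append(im)
    h=max(i.shape[0] for i in out); out=[cv2.copyMakeBorder(i,0,h-i.shape[0],0,6,cv2.BORDER_CONSTANT) for i in out]
    cv2.imwrite(f"pics/{tag}.png",np.hstack(out))
E
python3 - <<'E'
from look import *
look("a1",(195,170,80,100),(260,160,70,80))
go(.479,-.1285,.013,27.5)
E
```

```text
time_s: 4.1
tcp_pos: [0.4793, -0.126, 0.047]
eef_rot: [-116.6, 90.0, 0.9]
contact_force: [0.4, -0.3, -0.3]
gripper_width: 0.0874
t 4.2 tcp [ 0.4793 -0.126   0.047 ] tilt 0.05 ydir -152.5 j6 19.5 w 0.0881
roll 0.0 shift [ 0.034   0.0014 -0.0021]
```

View pics/a1.png

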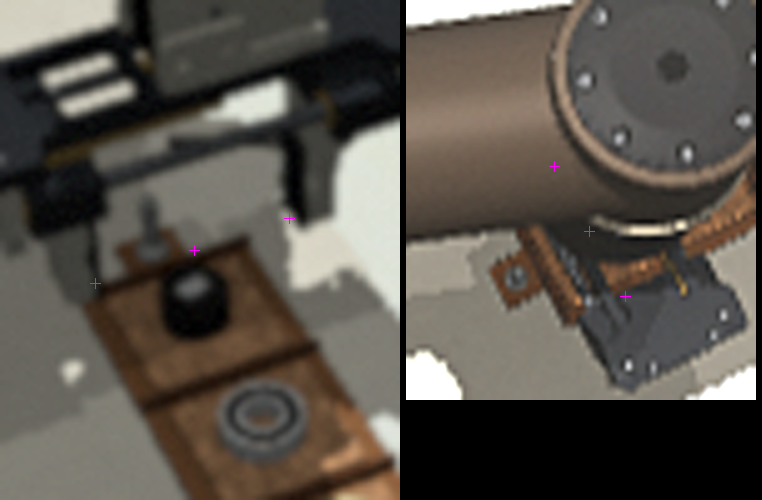

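The side view shows the fingers straddling the moulded specimen at about (195,305) in the crop, aligned across the rack. The top view is blocked by the arm. I'll lower and grip.

```bash
python3 -m creep '{"jaw":[-1,-1,-1,-1,-1,-1,-1,-1,-1,-1],"translation":[[0.005,0.001,0],[0.006,0,-0.001],[0.006,0,0],[0.006,0,0],[0.006,0,0],[0.003,0,0],[0.001,0,0],[0,0,0],[0,0,0],[0,0,0]],"roll":[0,0,0,0,0,0,0,0,0,0]}'
python3 -m creep '{"jaw":[-0.7,-0.4,-0.1,0.2,0.5,0.8,1,1,1,1],"translation":[[0,0,0],[0,0,0],[0,0,0],[0,0,0],[0,0,0],[0,0,0],[0,0,0],[0,0,0],[0,0,0],[0,0,0]],"roll":[0,0,0,0,0,0,0,0,0,0]}' 30
```

```text
time_s: 5.2
tcp_pos: [0.4787, -0.1273, 0.0138]
eef_rot: [-110.9, 90.0, 6.6]
contact_force: [-0.3, -0.1, -0.1]
gripper_width: 0.0874
time_s: 6.2
tcp_pos: [0.4785, -0.1273, 0.0135]
eef_rot: [59.1, 90.0, 176.6]
contact_force: [0.3, 0.7, -1.0]
gripper_width: 0.0294
```

```bash
python3 -m creep '{"jaw":[1,1,1,1,1,1,1,1,1,1],"translation":[[-0.003,0,0],[-0.008,0,0],[-0.01,0,0],[-0.01,0,0],[-0.01,0,0],[-0.01,0,0],[-0.005,0,0],[0,0,0],[0,0,0],[0,0,0]],"roll":[0,0,0.03,0.06,0.06,0.06,0.06,0.04,0.03,0]}'
python3 - <<'E'
from look import *
look("a2",(195,170,80,100),(260,160,70,80))
go(.507,.0925,.07,8.05)
E
```

```text
time_s: 7.2
tcp_pos: [0.4786, -0.1273, 0.0701]
eef_rot: [-88.2, 90.0, 9.7]
contact_force: [-0.8, -0.2, -0.8]
gripper_width: 0.0292
t 7.3 tcp [ 0.4785 -0.1273  0.0698] tilt 0.01 ydir -171.95 j6 0.2 w 0.0292
roll -0.0 shift [-2.000e-04 -5.900e-02  2.137e-01]
```

View pics/a2.png

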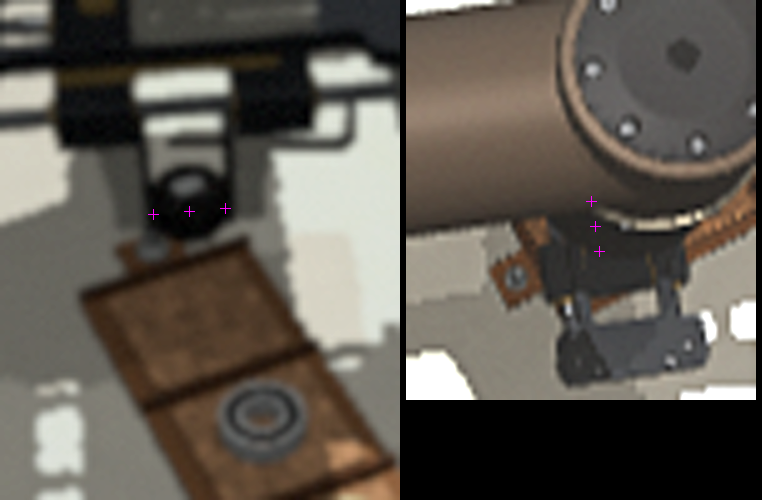

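The specimen is held upright at (188,205) in the crop and its cork pad is empty. Next I'll carry it to the rail.

```bash
python3 -m creep '{"jaw":[1,1,1,1,1,1,1,1,1,1],"translation":[[0,-0.003,0.012],[0,-0.007,0.025],[0,-0.008,0.03],[0,-0.009,0.032],[0,-0.009,0.032],[0,-0.008,0.03],[0,-0.008,0.025],[0,-0.005,0.018],[0,-0.002,0.01],[0,0,0]],"roll":[0,0,0,0,0,0,0,0,0,0]}'
python3 - <<'E'
from look import *
go(.507,.0925,.012,8.05)
look("a3",(210,100,80,100),(180,150,80,100))
E
```

```text
time_s: 8.3
tcp_pos: [0.507, 0.0941, 0.0694]
eef_rot: [116.3, 90.0, -145.5]
contact_force: [0.3, 0.3, 0.2]
gripper_width: 0.0292
t 8.3 tcp [0.507  0.0941 0.0694] tilt 0.01 ydir -171.87 j6 -24.2 w 0.0292
roll 0.0013 shift [ 0.0574  0.0002 -0.0016]
```

View pics/a3.png

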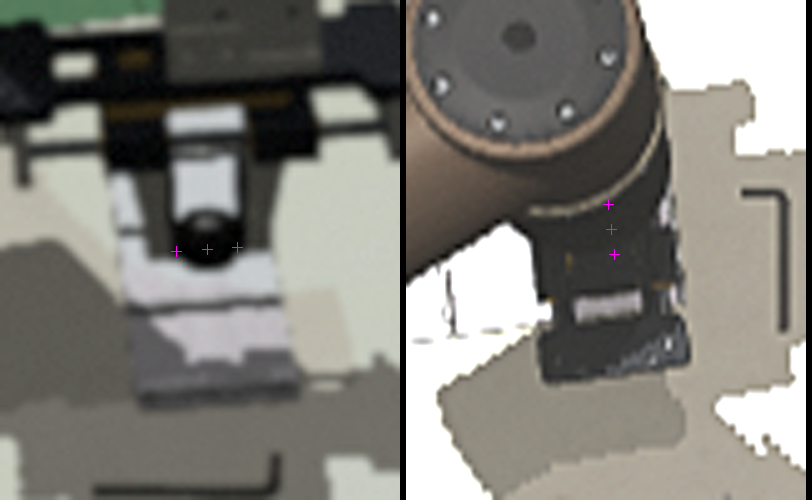

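```bash
python3 -m creep '{"jaw":[1,1,1,1,1,1,1,1,1,1],"translation":[[0.005,0,-0.001],[0.01,0,0],[0.01,0,0],[0.01,0,0],[0.01,0,0],[0.006,0,0],[0.003,0,0],[0.002,0,0],[0.001,0,0],[0.001,0,0]],"roll":[0,0,0,0,0,0,0,0,0,0]}'
python3 - <<'E'
from look import *
go(.507,.0925,.0108,8.05)
look("a4",(210,100,80,100),(180,150,80,100))
E
```

```text
time_s: 9.4
tcp_pos: [0.5074, 0.092, 0.0118]
eef_rot: [-71.5, 90.0, 26.6]
contact_force: [0.5, -0.1, -0.9]
gripper_width: 0.0292
t 9.4 tcp [0.5074 0.092  0.0118] tilt 0.04 ydir -171.97 j6 -24.1 w 0.0292
roll -0.0003 shift [0.001  0.0004 0.0005]
```

View pics/a4.png

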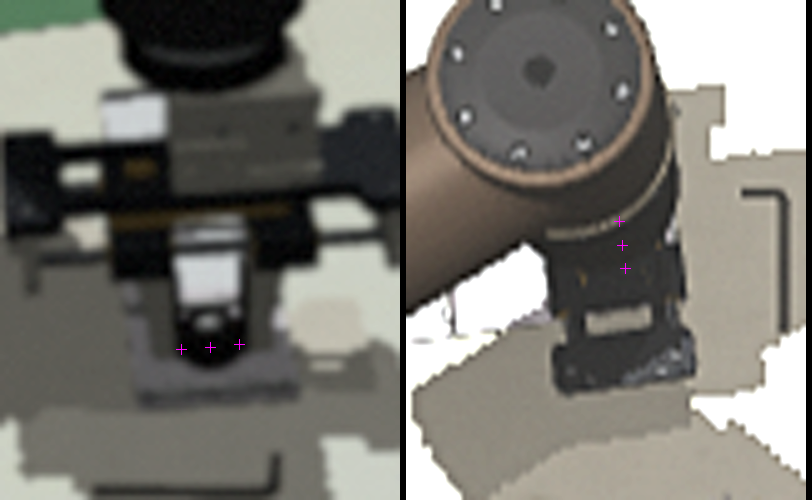

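The part is inside the end bay at (208,345) in the crop, about 1 mm above the floor. I'll lower it, release it and rise.

```bash
python3 -m creep '{"jaw":[1,1,1,0.6,0.3,0,-0.3,-0.6,-1,-1],"translation":[[0.001,0,0],[0,0,0],[0,0,0],[0,0,0],[0,0,0],[0,0,0],[0,0,0],[0,0,0],[0,0,0],[0,0,0]],"roll":[0,0,0,0,0,0,0,0,0,0]}'
python3 -m creep '{"jaw":[-1,-1,-1,-1,-1,-1,-1,-1,-1,-1],"translation":[[0,0,0],[-0.005,0,0],[-0.01,0,0],[-0.015,0,0],[-0.015,0,0],[-0.015,0,0],[-0.015,0,0],[-0.01,0,0],[-0.005,0,0],[0,0,0]],"roll":[0,0,0,0,0,0,0,0,0,0]}'
python3 - <<'E'
from look import *
go(.509,-.1905,.07,27.5)
look("a5",(210,100,80,100),(180,150,80,100))
E
```

```text
time_s: 10.5
tcp_pos: [0.5072, 0.0918, 0.0106]
eef_rot: [64.2, 90.0, 162.3]
contact_force: [0.0, 0.4, 0.2]
gripper_width: 0.0653
time_s: 11.5
tcp_pos: [0.5075, 0.092, 0.1013]
eef_rot: [-66.8, 89.9, 31.3]
contact_force: [-1.3, 0.1, -0.1]
gripper_width: 0.0877
t 11.5 tcp [0.5075 0.092  0.1013] tilt 0.08 ydir -171.98 j6 -24.1 w 0.0877
roll -0.34 shift [ 0.0311  0.1292 -0.2513]
```

View pics/a5.png

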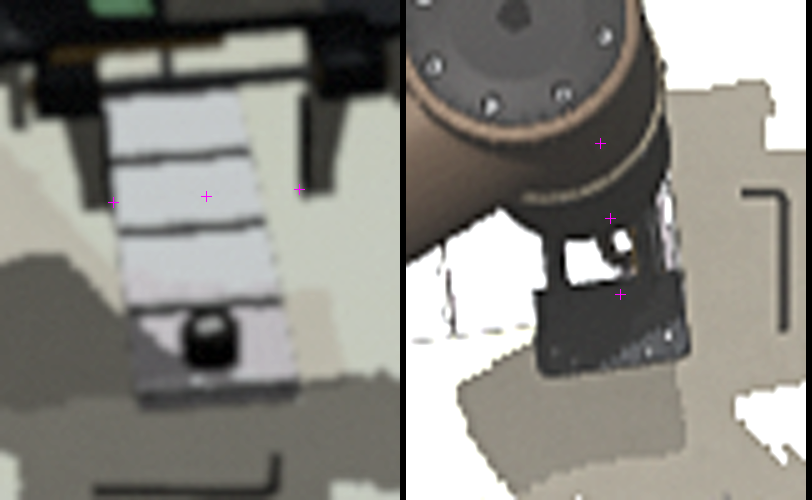

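The specimen stands upright in the middle of the end bay. Next is the bearing.

```bash
python3 -m creep '{"jaw":[-1,-1,-1,-1,-1,-1,-1,-1,-1,-1],"translation":[[0,0,0],[0,0,0],[0,0,0],[0,0.013,-0.025],[0.004,0.020,-0.04],[0.005,0.022,-0.042],[0.006,0.022,-0.042],[0.006,0.022,-0.042],[0.006,0.018,-0.035],[0.004,0.012,-0.025]],"roll":[-0.1,-0.12,-0.12,0,0,0,0,0,0,0]}'
python3 - <<'E'
from look import *
go(.509,-.1905,.0135,27.5)
E
```

```text
time_s: 12.6
tcp_pos: [0.5075, -0.1927, 0.0681]
eef_rot: [60.9, 89.9, 178.3]
contact_force: [0.8, -0.1, -0.3]
gripper_width: 0.0874
t 12.6 tcp [ 0.5075 -0.1927  0.0681] tilt 0.13 ydir -152.59 j6 27.5 w 0.0874
roll -0.0015 shift [ 0.0546 -0.0025  0.0012]
```

```bash
python3 -m creep '{"jaw":[-1,-1,-1,-1,-1,-1,-1,-1,-1,-1],"translation":[[0.004,-0.002,0.001],[0.008,0,0],[0.01,0,0],[0.01,0,0],[0.01,0,0],[0.007,0,0],[0.004,0,0],[0.0015,0,0],[0,0,0],[0,0,0]],"roll":[0,0,0,0,0,0,0,0,0,0]}'
python3 - <<'E'
from look import *
go(.509,-.1905,.0135,27.5)
look("b1",(210,180,80,100),(270,140,80,100))
E
```

```text
time_s: 13.6
tcp_pos: [0.5103, -0.1886, 0.0154]
eef_rot: [-122.9, 90.0, -5.4]
contact_force: [-0.3, 0.8, -1.0]
gripper_width: 0.0877
t 13.6 tcp [ 0.5103 -0.1886  0.0154] tilt 0.04 ydir -152.49 j6 27.1 w 0.0877
roll 0.0001 shift [ 0.0019  0.0021 -0.0011]
```

View pics/b1.png

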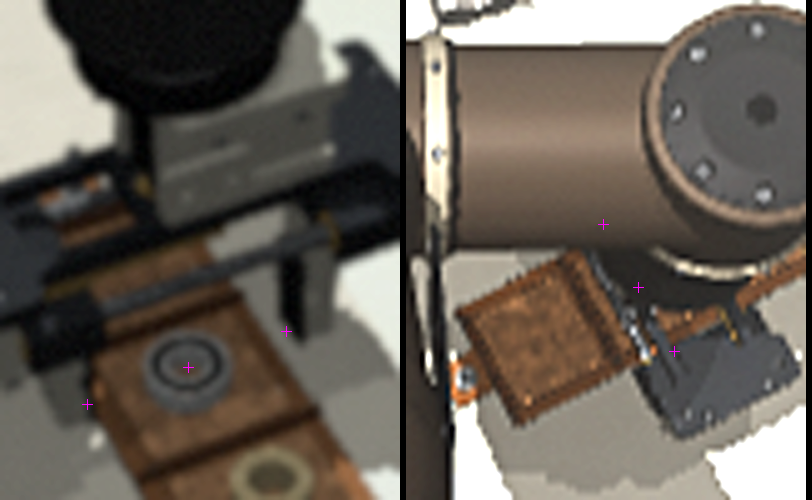

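```bash
python3 -m creep '{"jaw":[-1,-1,-0.7,-0.3,0,0.3,0.6,0.8,1,1],"translation":[[0.001,0.002,-0.001],[0.001,0,0],[0,0,0],[0,0,0],[0,0,0],[0,0,0],[0,0,0],[0,0,0],[0,0,0],[0,0,0]],"roll":[0,0,0,0,0,0,0,0,0,0]}' 30
python3 -m creep '{"jaw":[1,1,1,1,1,1,1,1,1,1],"translation":[[0,0,0],[0,0,0],[0,0,0],[-0.005,0,0],[-0.01,0,0],[-0.01,0,0],[-0.015,0,0],[-0.01,0,0],[-0.005,0,0],[0,0,0]],"roll":[0,0,0,0,0,0,0,0,0,0]}'
python3 - <<'E'
from look import *
go(.4972,.162,.07,8.05)
look("b2",(210,180,80,100),(270,140,80,100))
E
```

```text
time_s: 14.7
tcp_pos: [0.5087, -0.1904, 0.0131]
eef_rot: [157.9, 90.0, -84.6]
contact_force: [-0.7, 0.0, -0.8]
gripper_width: 0.0326
time_s: 15.7
tcp_pos: [0.5092, -0.1904, 0.0691]
eef_rot: [-118.2, 89.9, -0.7]
contact_force: [0.1, -0.6, -0.4]
gripper_width: 0.0321
t 15.7 tcp [ 0.5092 -0.1904  0.0691] tilt 0.11 ydir -152.49 j6 27.3 w 0.0321
roll 0.3396 shift [-0.0009 -0.0374  0.3506]
```

View pics/b2.png

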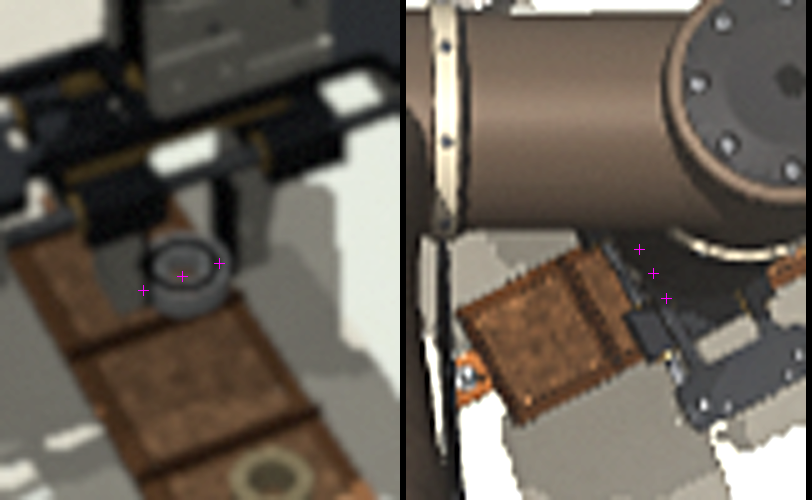

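The opening reads 32.1 mm against a 35 mm diameter, so the bearing may be held off-centre. I'll look closer at it and at the placed specimen.

Run:
```python
from look import *
c=capture("side")["image"][:,:,::-1]
def cr(x,y,w,h,s): return np.clip(cv2.resize(c[y:y+h,x:x+w],None,fx=s,fy=s,interpolation=cv2.INTER_CUBIC)*1.4,0,255).astype(np.uint8)
cv2.imwrite("pics/b3.png",np.hstack([cr(225,205,45,45,8),cr(225,140,50,45,8)]))
st=get_state();p=st["tcp_pos"];R=Ro.from_euler("xyz",st["eef_rot"],degrees=True).as_matrix()
for k in(-1,1):
  for z in(-.0095,.0095): print(k,z,((proj("side",[p+R[:,1]*k*st["gripper_width"]/2+R[:,2]*z])[0]-[225,205])*8).round())
```

```text
-1 -0.0095 [242. 246.]
-1 0.0095 [208. 196.]
1 -0.0095 [118. 291.]
1 0.0095 [ 86. 239.]
```

View pics/b3.png

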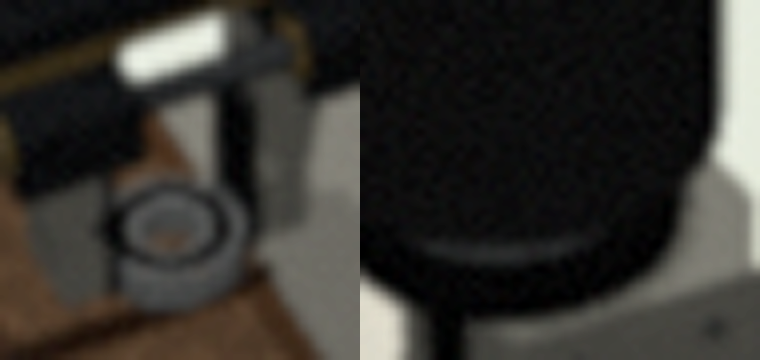

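The bearing is level and perhaps a few mm toward the camera from the finger centre. It looks held well enough, so I'll carry it gently, shift the goal 3 mm to compensate, and check after release.

```bash
python3 -m creep '{"jaw":[1,1,1,1,1,1,1,1,1,1],"translation":[[0,0,0],[0,0,0],[0,0,0],[0,0,0],[0,0,0],[0,-0.001,0.01],[0,-0.002,0.02],[0,-0.003,0.03],[0,-0.003,0.03],[0,-0.003,0.03]],"roll":[0.05,0.08,0.08,0.08,0.0496,0,0,0,0,0]}'
python3 -m creep '{"jaw":[1,1,1,1,1,1,1,1,1,1],"translation":[[0,-0.003,0.03],[0,-0.003,0.03],[0,-0.004,0.035],[0,-0.004,0.035],[0,-0.004,0.035],[0,-0.004,0.03],[0,-0.002,0.022],[0,-0.001,0.012],[0,0,0.004],[0,0,0]],"roll":[0,0,0,0,0,0,0,0,0,0]}'
python3 - <<'E'
from look import *
go(.4968,.165,.0118,8.05)
look("b4",(210,90,80,100),(180,150,80,100))
E
```

```text
time_s: 16.85
tcp_pos: [0.5032, -0.0685, 0.0676]
eef_rot: [89.6, 90.0, -172.3]
contact_force: [0.6, 0.5, -0.4]
gripper_width: 0.0323
time_s: 17.85
tcp_pos: [0.4955, 0.1643, 0.0678]
eef_rot: [116.6, 90.0, -145.3]
contact_force: [-1.1, -0.3, -1.2]
gripper_width: 0.0326
t 17.85 tcp [0.4955 0.1643 0.0678] tilt 0.04 ydir -171.9 j6 -31.8 w 0.0326
roll 0.0009 shift [ 0.056  -0.0014  0.0005]
```

View pics/b4.png

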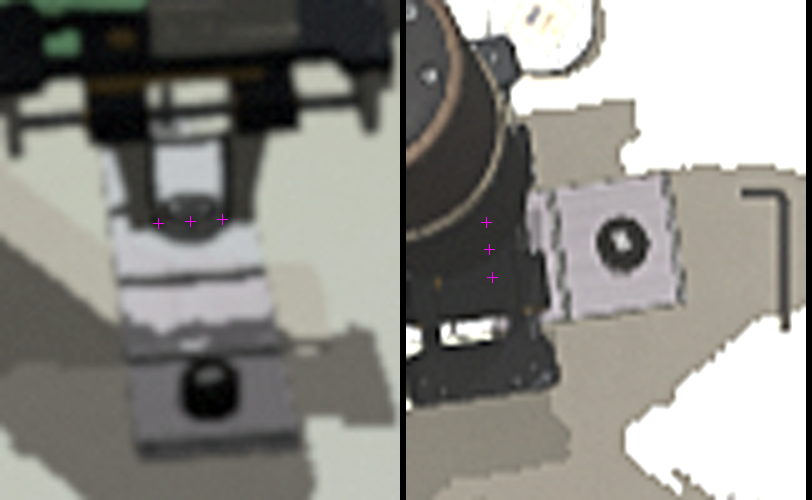

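In the top view the specimen sits at (622,244), centred in its bay. Next I'll lower the bearing.

```bash
python3 -m creep '{"jaw":[1,1,1,1,1,1,1,1,1,1],"translation":[[0.005,-0.001,0],[0.01,0,0],[0.01,0,0],[0.01,0,0],[0.01,0,0],[0.006,0,0],[0.003,0,0],[0.002,0,0],[0.001,0,0],[0,0,0]],"roll":[0,0,0,0,0,0,0,0,0,0]}'
python3 - <<'E'
from look import *
go(.4968,.165,.0105,8.05)
look("b5",(210,90,80,100),(180,150,80,100))
E
```

```text
time_s: 18.95
tcp_pos: [0.497, 0.1646, 0.0112]
eef_rot: [-63.5, 90.0, 34.5]
contact_force: [0.1, 0.2, 0.4]
gripper_width: 0.033
t 18.95 tcp [0.497  0.1646 0.0112] tilt 0.02 ydir -171.95 j6 -31.8 w 0.033
roll 0.0 shift [0.0007 0.0002 0.0004]
```

View pics/b5.png

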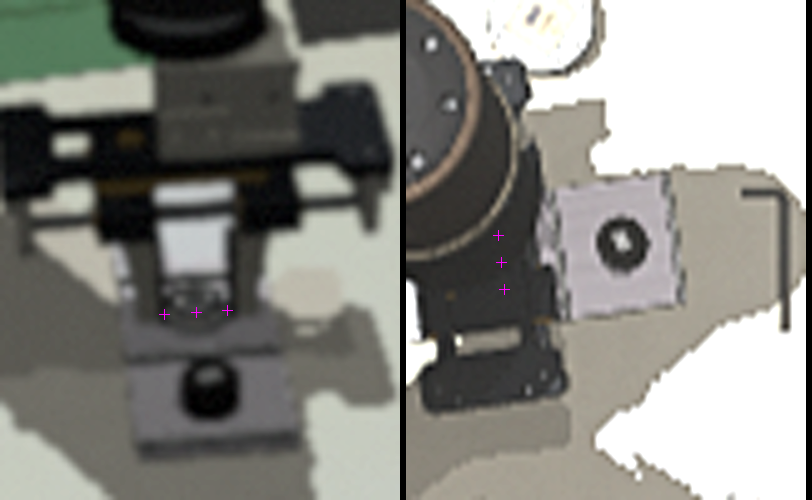

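```bash
python3 -m creep '{"jaw":[1,1,1,0.6,0.3,0,-0.3,-0.6,-1,-1],"translation":[[0.001,0,0],[0,0,0],[0,0,0],[0,0,0],[0,0,0],[0,0,0],[0,0,0],[0,0,0],[0,0,0],[0,0,0]],"roll":[0,0,0,0,0,0,0,0,0,0]}'
python3 -m creep '{"jaw":[-1,-1,-1,-1,-1,-1,-1,-1,-1,-1],"translation":[[0,0,0],[-0.005,0,0],[-0.01,0,0],[-0.015,0,0],[-0.015,0,0],[-0.015,0,0],[-0.015,0,0],[-0.01,0,0],[-0.005,0,0],[0,0,0]],"roll":[0,0,0,0,0,0,0,0,0,0]}'
python3 - <<'E'
from look import *
go(.5445,-.2535,.07,27.5)
look("b6",(210,90,80,100),(180,150,80,100))
E
```

```text
time_s: 20.05
tcp_pos: [0.4969, 0.1645, 0.0101]
eef_rot: [-103.5, 90.0, -5.4]
contact_force: [-0.4, 0.4, -0.4]
gripper_width: 0.0674
time_s: 21.05
tcp_pos: [0.4972, 0.1647, 0.1009]
eef_rot: [-58.5, 89.9, 39.5]
contact_force: [0.8, 0.4, -0.2]
gripper_width: 0.0876
t 21.05 tcp [0.4972 0.1647 0.1009] tilt 0.09 ydir -171.96 j6 -31.8 w 0.0876
roll -0.3396 shift [ 0.0305  0.1512 -0.3928]
```

View pics/b6.png

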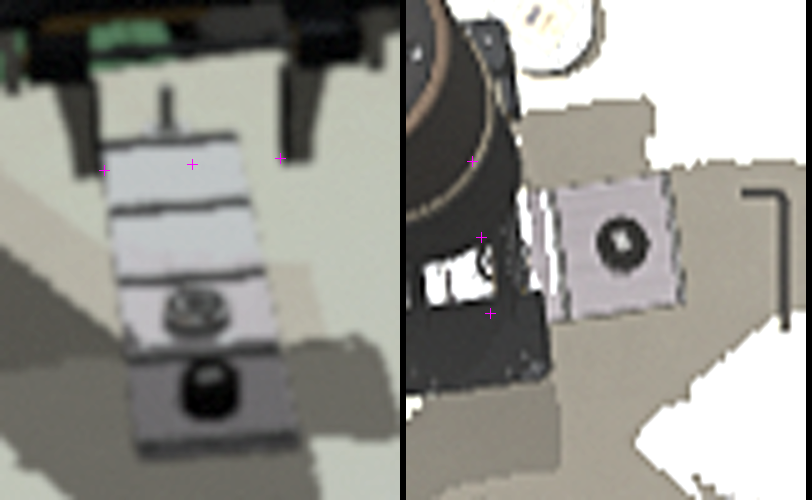

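The bearing stands flat near the middle of its bay at (197,312). Next is the sleeve.

```bash
python3 -m creep '{"jaw":[-1,-1,-1,-1,-1,-1,-1,-1,-1,-1],"translation":[[0,0,0],[0,0,0],[0,0,0],[0,0.01,-0.025],[0,0.015,-0.04],[0,0.017,-0.045],[0,0.017,-0.045],[0,0.017,-0.045],[0,0.017,-0.045],[0,0.017,-0.045]],"roll":[-0.1,-0.12,-0.12,0,0,0,0,0,0,0]}'
python3 -m creep '{"jaw":[-1,-1,-1,-1,-1,-1,-1,-1,-1,-1],"translation":[[0.003,0.017,-0.042],[0.005,0.013,-0.033],[0.005,0.008,-0.018],[0.007,0.003,-0.008],[0.007,0,0],[0.003,0,0],[0,0,0],[0,0,0],[0,0,0],[0,0,0]],"roll":[0,0,0,0,0,0,0,0,0,0]}'
python3 - <<'E'
from look import *
go(.5445,-.2545,.0135,27.5)
E
```

```text
time_s: 22.15
tcp_pos: [0.5329, -0.1455, 0.0993]
eef_rot: [64.5, 89.9, -178.0]
contact_force: [1.8, 1.7, 0.9]
gripper_width: 0.0875
time_s: 23.15
tcp_pos: [0.544, -0.2516, 0.0706]
eef_rot: [-126.4, 90.0, -8.8]
contact_force: [0.4, 1.0, -0.6]
gripper_width: 0.0878
t 23.15 tcp [ 0.544  -0.2516  0.0706] tilt 0.05 ydir -152.43 j6 33.7 w 0.0878
roll 0.0012 shift [ 0.0571  0.001  -0.0027]
```

```bash
python3 -m creep '{"jaw":[-1,-1,-1,-1,-1,-1,-1,-1,-1,-1],"translation":[[0.005,0.001,-0.002],[0.01,0,-0.001],[0.01,0,0],[0.01,0,0],[0.01,0,0],[0.007,0,0],[0.004,0,0],[0.001,0,0],[0,0,0],[0,0,0]],"roll":[0,0,0,0,0,0,0,0,0,0]}'
python3 - <<'E'
from look import *
go(.5445,-.2545,.0135,27.5)
look("c1",(220,200,80,100),(290,120,80,100))
E
```

```text
time_s: 24.15
tcp_pos: [0.5445, -0.2552, 0.0135]
eef_rot: [-131.9, 90.0, -14.4]
contact_force: [0.3, 0.5, -0.4]
gripper_width: 0.0879
t 24.15 tcp [ 0.5445 -0.2552  0.0135] tilt 0.04 ydir -152.47 j6 34.0 w 0.0879
roll 0.0006 shift [-0.     -0.0003  0.0007]
```

View pics/c1.png

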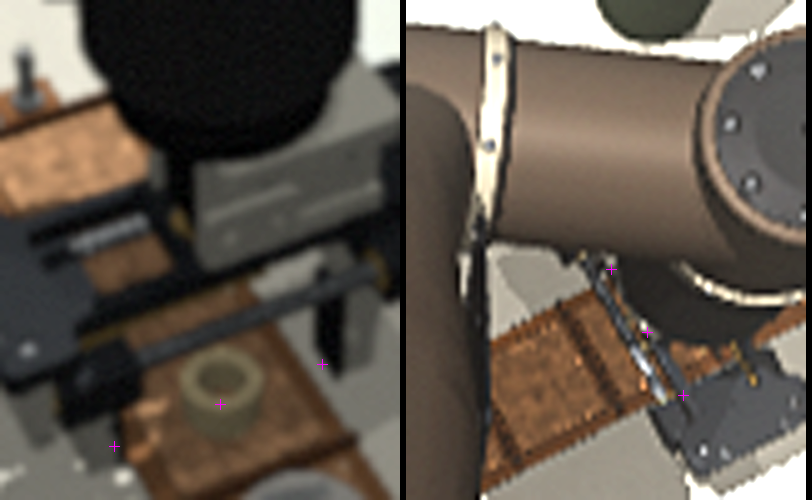

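The fingers look about 5 mm too far back relative to the sleeve, the same sign as with the bearing. I'll shift 4 mm and grip.

```bash
python3 -m creep '{"jaw":[-1,-1,-1,-0.7,-0.3,0,0.3,0.6,0.8,1],"translation":[[0,0,-0.002],[0,0,-0.002],[0,0,0],[0,0,0],[0,0,0],[0,0,0],[0,0,0],[0,0,0],[0,0,0],[0,0,0]],"roll":[0,0,0,0,0,0,0,0,0,0]}' 30
python3 -m creep '{"jaw":[1,1,1,1,1,1,1,1,1,1],"translation":[[0,0,0],[0,0,0],[0,0,0],[-0.005,0,0],[-0.01,0,0],[-0.01,0,0],[-0.015,0,0],[-0.01,0,0],[-0.005,0,0],[0,0,0]],"roll":[0,0,0,0,0,0,0,0,0,0]}'
python3 - <<'E'
from look import *
go(.4873,.2315,.07,8.05)
look("c2",(220,200,80,100),(290,120,80,100))
E
```

```text
time_s: 25.25
tcp_pos: [0.546, -0.2587, 0.0131]
eef_rot: [71.4, 90.0, -171.0]
contact_force: [0.4, 1.1, 0.4]
gripper_width: 0.0375
time_s: 26.25
tcp_pos: [0.5466, -0.2588, 0.0692]
eef_rot: [-125.4, 89.9, -7.8]
contact_force: [0.0, 0.1, -0.1]
gripper_width: 0.0286
t 26.25 tcp [ 0.5466 -0.2588  0.0692] tilt 0.11 ydir -152.47 j6 34.4 w 0.0286
roll 0.34 shift [-0.001  -0.01    0.4938]
```

View pics/c2.png

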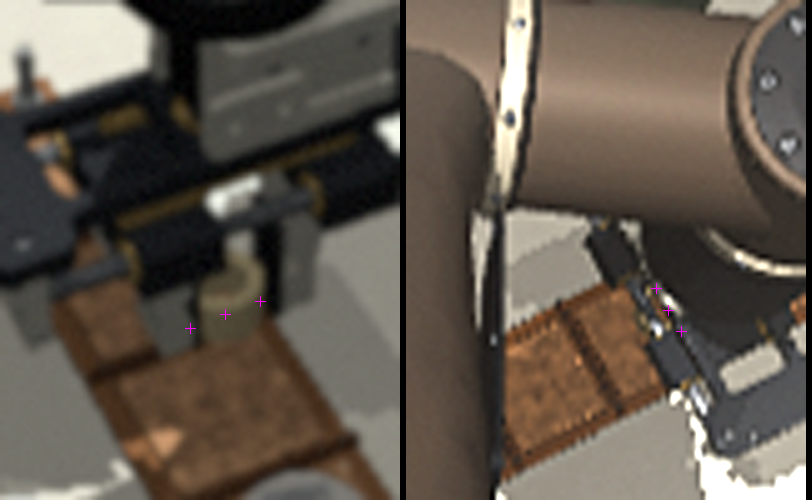

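```bash
python3 -m creep '{"jaw":[1,1,1,1,1,1,1,1,1,1],"translation":[[0,0,0],[0,0,0],[0,0,0],[0,0,0],[0,0,0.01],[0,0,0.02],[0,-0.001,0.035],[0,-0.001,0.04],[0,-0.001,0.04],[0,-0.001,0.04]],"roll":[0.06,0.1,0.1,0.08,0,0,0,0,0,0]}'
python3 -m creep '{"jaw":[1,1,1,1,1,1,1,1,1,1],"translation":[[0,-0.001,0.04],[0,-0.001,0.04],[0,-0.001,0.04],[0,-0.001,0.04],[0,-0.001,0.04],[0,-0.001,0.04],[0,0,0.033],[0,0,0.022],[0,0,0.01],[0,0,0.004]],"roll":[0,0,0,0,0,0,0,0,0,0]}'
python3 - <<'E'
from look import *
go(.4873,.2315,.0115,8.05)
look("c3",(210,90,80,100),(150,150,80,100))
E
```

```text
time_s: 27.35
tcp_pos: [0.5232, -0.0732, 0.0677]
eef_rot: [84.4, 90.0, -177.5]
contact_force: [0.5, -0.8, -0.8]
gripper_width: 0.0287
time_s: 28.35
tcp_pos: [0.4861, 0.2326, 0.0677]
eef_rot: [121.3, 90.0, -140.5]
contact_force: [0.2, -0.2, -0.4]
gripper_width: 0.029
t 28.35 tcp [0.4861 0.2326 0.0677] tilt 0.04 ydir -171.79 j6 -38.2 w 0.029
roll 0.0028 shift [ 0.0562 -0.001  -0.0013]
```

View pics/c3.png

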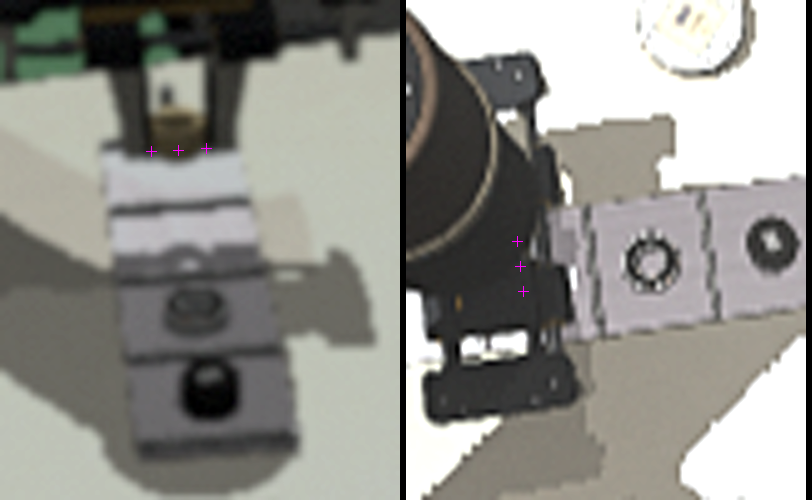

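In the top view the bearing is at (652,260), centred between its ribs. Next I'll lower the sleeve.

```bash
python3 -m creep '{"jaw":[1,1,1,1,1,1,1,1,1,1],"translation":[[0.005,-0.001,-0.001],[0.01,0,0],[0.01,0,0],[0.01,0,0],[0.01,0,0],[0.006,0,0],[0.003,0,0],[0.002,0,0],[0.001,0,0],[0,0,0]],"roll":[0,0,0,0,0,0,0,0,0,0]}'
python3 - <<'E'
from look import *
go(.4873,.2315,.0105,8.05)
look("c4",(210,90,80,100),(150,150,80,100))
E
```

```text
time_s: 29.45
tcp_pos: [0.4881, 0.2311, 0.0113]
eef_rot: [-55.5, 90.0, 42.6]
contact_force: [0.5, -0.3, -0.6]
gripper_width: 0.0287
t 29.45 tcp [0.4881 0.2311 0.0113] tilt 0.02 ydir -171.95 j6 -38.1 w 0.0287
roll 0.0 shift [0.0008 0.0007 0.0005]
```

View pics/c4.png

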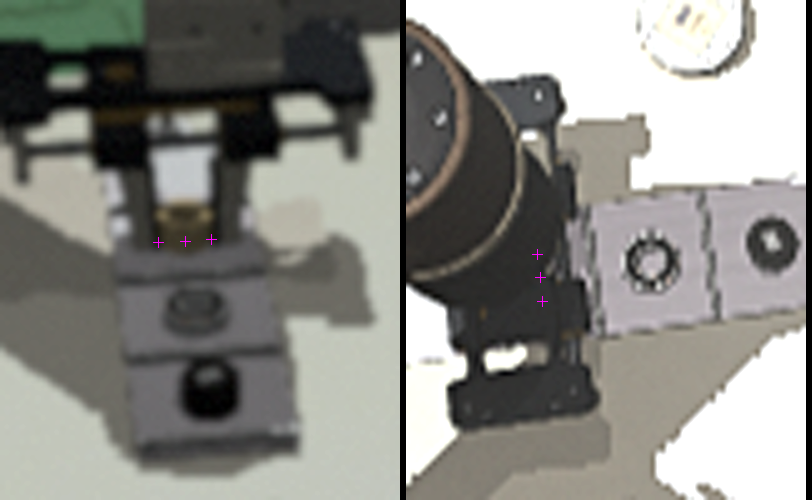

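```bash
python3 -m creep '{"jaw":[1,1,1,0.6,0.3,0,-0.3,-0.6,-1,-1],"translation":[[0.001,0,0],[0,0,0],[0,0,0],[0,0,0],[0,0,0],[0,0,0],[0,0,0],[0,0,0],[0,0,0],[0,0,0]],"roll":[0,0,0,0,0,0,0,0,0,0]}'
python3 -m creep '{"jaw":[-1,-1,-1,-1,-1,-1,-1,-1,-1,-1],"translation":[[0,0,0],[-0.005,0,0],[-0.01,0,0],[-0.015,0,0],[-0.015,0,0],[-0.015,0,0],[-0.015,0,0],[-0.01,0,0],[-0.005,0,0],[0,0,0]],"roll":[0,0,0,0,0,0,0,0,0,0]}'
python3 - <<'E'
from look import *
go(.5772,-.3185,.07,27.5)
look("c5",(210,90,80,100),(150,150,80,100))
E
```

```text
time_s: 30.55
tcp_pos: [0.488, 0.2309, 0.0101]
eef_rot: [-169.7, 90.0, -71.6]
contact_force: [0.7, -0.4, 0.4]
gripper_width: 0.0649
time_s: 31.55
tcp_pos: [0.4882, 0.2312, 0.1009]
eef_rot: [-51.7, 89.9, 46.4]
contact_force: [0.1, -0.0, 0.2]
gripper_width: 0.0874
t 31.55 tcp [0.4882 0.2312 0.1009] tilt 0.08 ydir -171.95 j6 -38.1 w 0.0874
roll -0.3395 shift [ 0.0304  0.1749 -0.5287]
```

View pics/c5.png

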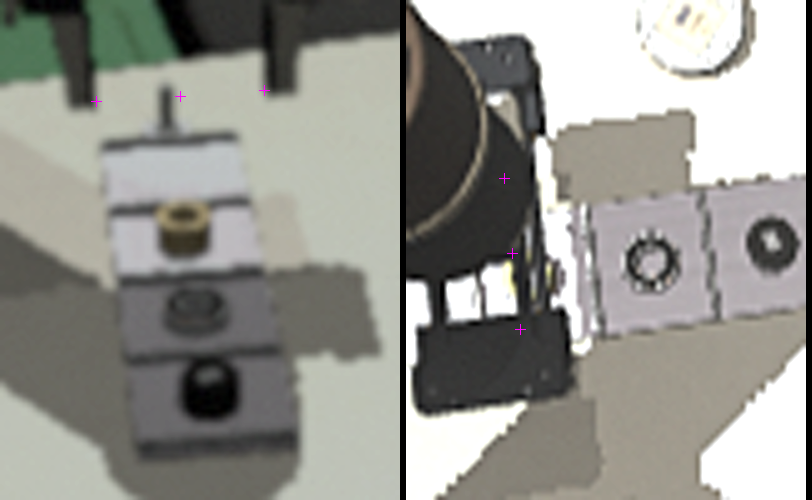

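The sleeve stands upright in its bay at (185,230). Next is the block.

```bash
python3 -m creep '{"jaw":[-1,-1,-1,-1,-1,-1,-1,-1,-1,-1],"translation":[[0,0,0],[0,0,0],[0,0,0],[0,0.01,-0.025],[0,0.013,-0.04],[0,0.014,-0.045],[0,0.015,-0.045],[0,0.015,-0.045],[0,0.015,-0.045],[0,0.015,-0.045]],"roll":[-0.1,-0.12,-0.12,0,0,0,0,0,0,0]}'
python3 -m creep '{"jaw":[-1,-1,-1,-1,-1,-1,-1,-1,-1,-1],"translation":[[0,0.015,-0.045],[0,0.015,-0.045],[0,0.015,-0.045],[0,0.015,-0.042],[0.005,0.01,-0.033],[0.005,0.005,-0.02],[0.008,0.003,-0.009],[0.008,0,0],[0.004,0,0],[0,0,0]],"roll":[0,0,0,0,0,0,0,0,0,0]}'
python3 - <<'E'
from look import *
go(.5772,-.3185,.0135,27.5)
E
```

```text
time_s: 32.65
tcp_pos: [0.5355, -0.073, 0.0993]
eef_rot: [74.2, 89.9, -168.3]
contact_force: [1.8, 0.3, -0.2]
gripper_width: 0.0879
time_s: 33.65
tcp_pos: [0.5766, -0.3177, 0.069]
eef_rot: [42.3, 89.9, 159.9]
contact_force: [-0.1, 1.1, 0.2]
gripper_width: 0.0874
t 33.65 tcp [ 0.5766 -0.3177  0.069 ] tilt 0.11 ydir -152.42 j6 39.5 w 0.0874
roll 0.0014 shift [ 0.0555 -0.0003 -0.0011]
```

```bash
python3 -m creep '{"jaw":[-1,-1,-1,-1,-1,-1,-1,-1,-1,-1],"translation":[[0.005,0,-0.001],[0.01,0,0],[0.01,0,0],[0.01,0,0],[0.01,0,0],[0.006,0,0],[0.003,0,0],[0.001,0,0],[0,0,0],[0,0,0]],"roll":[0,0,0,0,0,0,0,0,0,0]}'
python3 - <<'E'
from look import *
go(.5772,-.3185,.0135,27.5)
look("d1",(230,230,80,100),(310,100,80,100))
E
```

```text
time_s: 34.65
tcp_pos: [0.578, -0.32, 0.0155]
eef_rot: [-137.0, 90.0, -19.5]
contact_force: [0.2, 0.5, -0.2]
gripper_width: 0.0877
t 34.65 tcp [ 0.578  -0.32    0.0155] tilt 0.04 ydir -152.47 j6 39.6 w 0.0877
roll 0.0005 shift [ 0.002  -0.      0.0017]
```

View pics/d1.png

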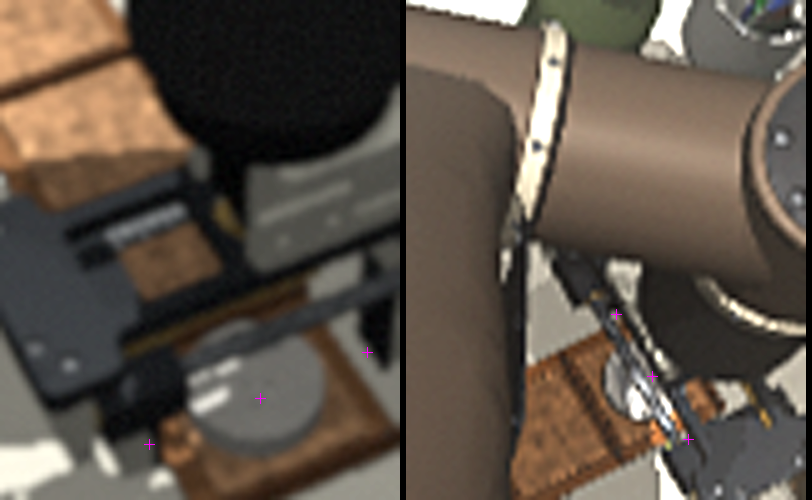

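The block's centre at about (257,403) lies under the TCP marker. I'll lower 2 mm and grip.

```bash
python3 -m creep '{"jaw":[-1,-1,-1,-0.7,-0.4,-0.1,0.2,0.5,0.8,1],"translation":[[0.001,0,0],[0.001,0,0],[0,0,0],[0,0,0],[0,0,0],[0,0,0],[0,0,0],[0,0,0],[0,0,0],[0,0,0]],"roll":[0,0,0,0,0,0,0,0,0,0]}' 35
python3 -m creep '{"jaw":[1,1,1,1,1,1,1,1,1,1],"translation":[[0,0,0],[0,0,0],[0,0,0],[-0.005,0,0],[-0.01,0,0],[-0.01,0,0],[-0.015,0,0],[-0.01,0,0],[-0.005,0,0],[0,0,0]],"roll":[0,0,0,0,0,0,0,0,0,0]}'
python3 - <<'E'
from look import *
go(.4775,.301,.07,8.05)
look("d2",(230,230,80,100),(310,100,80,100))
E
```

```text
time_s: 35.75
tcp_pos: [0.5776, -0.3199, 0.0131]
eef_rot: [61.1, 90.0, 178.6]
contact_force: [0.9, -0.4, 1.1]
gripper_width: 0.049
time_s: 36.75
tcp_pos: [0.5783, -0.3201, 0.0694]
eef_rot: [-130.6, 89.9, -13.1]
contact_force: [-0.3, -0.0, -3.1]
gripper_width: 0.0487
t 36.75 tcp [ 0.5783 -0.3201  0.0694] tilt 0.12 ydir -152.47 j6 39.6 w 0.0487
roll 0.3399 shift [-0.0011  0.0129  0.6291]
```

View pics/d2.png

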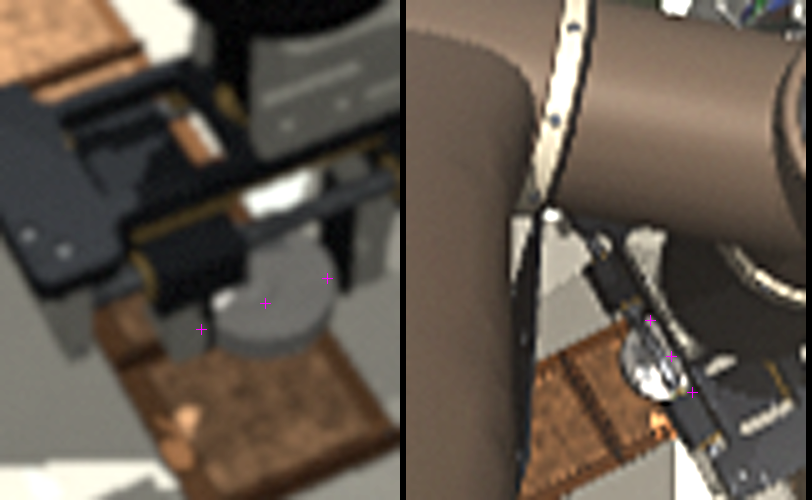

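```bash
python3 -m creep '{"jaw":[1,1,1,1,1,1,1,1,1,1],"translation":[[0,0,0],[-0.002,0,0],[-0.002,0,0],[0,0,0],[0,0,0.01],[0,0,0.02],[0,0.001,0.035],[0,0.001,0.04],[0,0.001,0.04],[0,0.001,0.04]],"roll":[0.06,0.1,0.1,0.08,0,0,0,0,0,0]}'
python3 -m creep '{"jaw":[1,1,1,1,1,1,1,1,1,1],"translation":[[0,0.001,0.04],[0,0.001,0.04],[0,0.001,0.04],[0,0.001,0.04],[0,0.001,0.04],[0,0.001,0.04],[0,0.001,0.04],[0,0.001,0.04],[0,0,0.035],[0,0,0.025]],"roll":[0,0,0,0,0,0,0,0,0,0]}'
python3 - <<'E'
from look import *
go(.4775,.301,.07,8.05)
E
```

```text
time_s: 37.85
tcp_pos: [0.5468, -0.1355, 0.0716]
eef_rot: [76.8, 90.0, 175.0]
contact_force: [1.2, -0.0, -2.2]
gripper_width: 0.0487
time_s: 38.85
tcp_pos: [0.4857, 0.2401, 0.0719]
eef_rot: [68.1, 90.0, 166.4]
contact_force: [-0.5, -0.1, -2.1]
gripper_width: 0.049
t 38.85 tcp [0.4857 0.2401 0.0719] tilt 0.0 ydir -171.72 j6 -38.8 w 0.049
roll 0.0039 shift [ 0.0019 -0.0004  0.0614]
```

```bash
python3 -m creep '{"jaw":[1,1,1,1,1,1,1,1,1,1],"translation":[[0,0,0.02],[0,0,0.016],[0,0,0.01],[0,0,0.005],[0,0,0],[0,0,0],[0.003,0,0],[0.006,0,0],[0.006,0,0],[0.003,0,0]],"roll":[0,0,0,0,0,0,0,0,0,0]}'
python3 - <<'E'
from look import *
go(.4775,.301,.0115,8.05)
look("d3",(210,80,80,100),(120,150,80,100))
E
```

```text
time_s: 39.85
tcp_pos: [0.4793, 0.2877, 0.0531]
eef_rot: [126.2, 89.9, -135.8]
contact_force: [0.3, 0.3, -2.3]
gripper_width: 0.0491
t 39.85 tcp [0.4793 0.2877 0.0531] tilt 0.07 ydir -171.98 j6 -43.0 w 0.0491
roll -0.0006 shift [ 0.0416 -0.0001  0.0134]
```

View pics/d3.png

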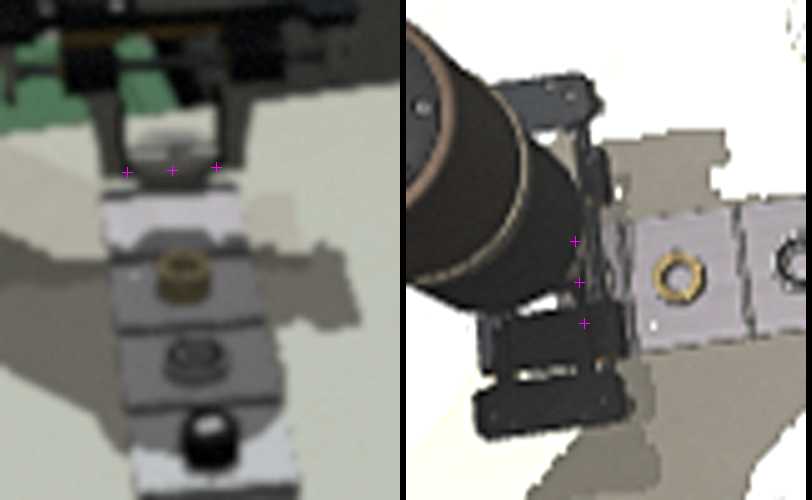

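```bash
python3 -m creep '{"jaw":[1,1,1,1,1,1,1,1,1,1],"translation":[[0,0,0.004],[0,0,0.005],[0,0,0.004],[0,0,0],[0.005,0,0],[0.008,0,0],[0.005,0,0],[0,0,0],[0,0,0],[0,0,0]],"roll":[0,0,0,0,0,0,0,0,0,0]}'
python3 - <<'E'
from look import *
go(.4775,.301,.0105,8.05)
look("d4",(210,80,80,100),(120,150,80,100))
E
```

```text
time_s: 40.95
tcp_pos: [0.4779, 0.3013, 0.0362]
eef_rot: [-70.2, 90.0, 27.9]
contact_force: [0.4, -0.4, -2.3]
gripper_width: 0.0491
t 40.95 tcp [0.4779 0.3013 0.0362] tilt 0.01 ydir -171.96 j6 -44.0 w 0.0491
roll -0.0001 shift [ 0.0257  0.0005 -0.0002]
```

View pics/d4.png

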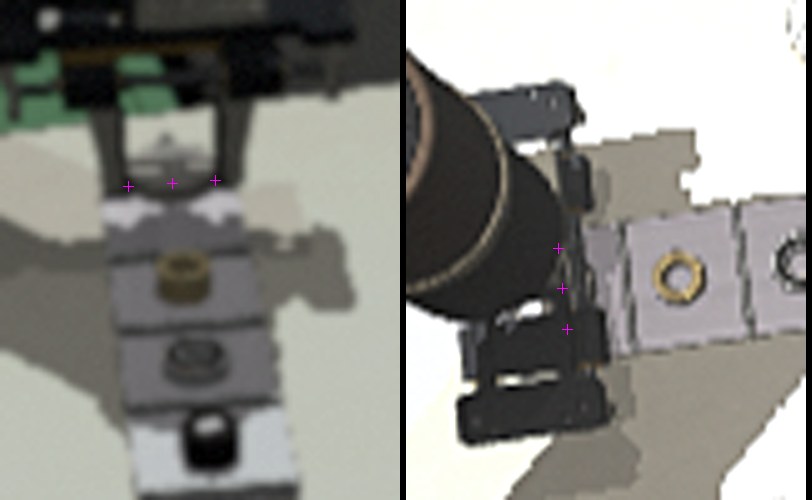

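```bash
python3 -m creep '{"jaw":[1,1,1,1,1,1,1,1,1,1],"translation":[[0.003,0,0],[0.006,0,0],[0.005,0,0],[0.003,0,0],[0.001,0,0],[0,0,0],[0,0,0],[0,0,0],[0,0,0],[0,0,0]],"roll":[0,0,0,0,0,0,0,0,0,0]}'
python3 - <<'E'
from look import *
go(.4775,.301,.0105,8.05)
look("d5",(220,95,50,50),(120,150,50,50),s=8)
E
```

```text
time_s: 42.05
tcp_pos: [0.4779, 0.3013, 0.0182]
eef_rot: [-49.2, 90.0, 48.8]
contact_force: [0.0, 0.5, -2.1]
gripper_width: 0.0491
t 42.05 tcp [0.4779 0.3013 0.0182] tilt 0.02 ydir -171.96 j6 -44.0 w 0.0491
roll -0.0001 shift [ 0.0077  0.0004 -0.0002]
```

View pics/d5.png

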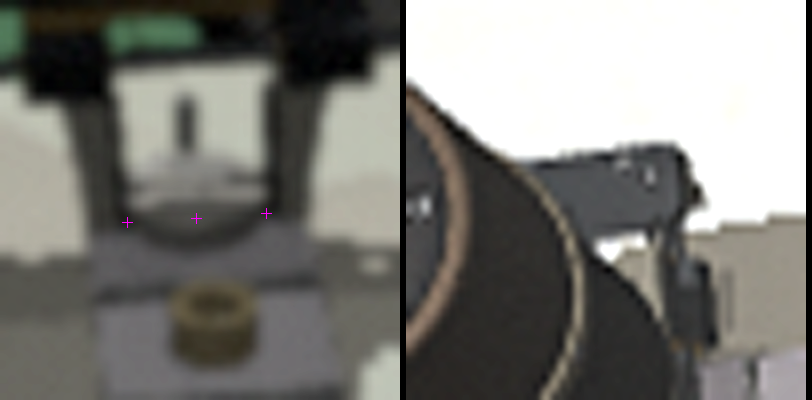

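The block may sit off-centre along the rail, so I'll measure it more closely before lowering.

Run:
```python
from look import *
c=capture("side")["image"][:,:,::-1]; x,y=228,98;w,h=36,36;s=16
im=np.clip(cv2.resize(c[y:y+h,x:x+w],None,fx=s,fy=s,interpolation=cv2.INTER_CUBIC)*1.8,0,255).astype(np.uint8)
st=get_state();p=st["tcp_pos"]
yw=np.radians(8.05); u=np.array([-np.sin(yw),np.cos(yw),0])
im0=im.copy()
t=np.linspace(0,2*np.pi,73)
for d,col in((0,(255,0,255)),(.008,(0,255,255))):
    for z in(-.0024,.0096):
        P=p+u*d+np.c_[.025*np.cos(t),.025*np.sin(t),np.full(73,z)]
        q=((proj("side",P)+.5-[x,y])*s).astype(np.int32); cv2.polylines(im,[q],False,col,1)
cv2.imwrite("pics/d6.png",np.hstack([im0])); cv2.imwrite("pics/d7.png",im)
```

```text
(no output)
```

View pics/d6.png

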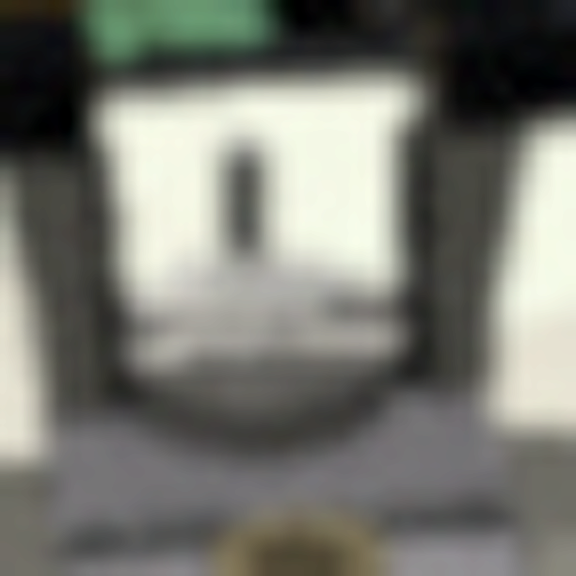

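View pics/d7.png

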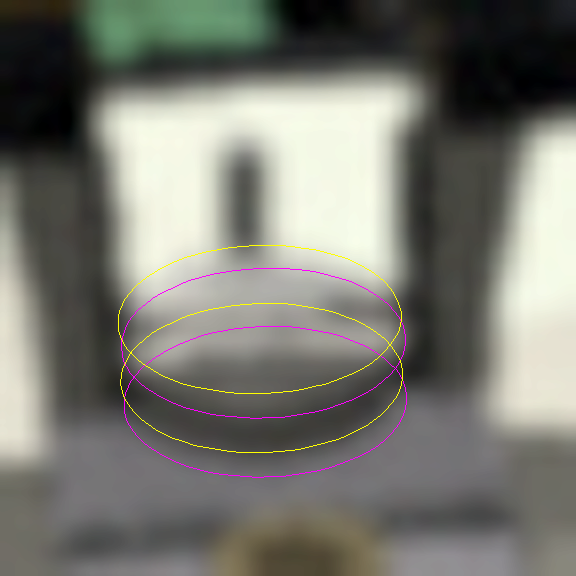

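Run:
```python
from look import *
c=capture("side")["image"][:,:,::-1]; x,y=232,120;w,h=44,62;s=9
im=np.clip(cv2.resize(c[y:y+h,x:x+w],None,fx=s,fy=s,interpolation=cv2.INTER_CUBIC)*1.6,0,255).astype(np.uint8)
C["side"]=capture("side")
t=np.linspace(0,2*np.pi,73); yw=.1405
for (cx,cy),col in(((.4918,.1967),(255,0,255)),((.494,.1923),(0,255,255))):
  for by,r,hh in((.035,.015,.018),(-.035,.0175,.011),(-.105,.015,.019)):
    ctr=[cx-np.sin(yw)*by,cy+np.cos(yw)*by]
    P=np.c_[ctr[0]+r*np.cos(t),ctr[1]+r*np.sin(t),np.full(73,.008+hh)]
    cv2.polylines(im,[((proj("side",P)+.5-[x,y])*s).astype(np.int32)],False,col,1)
cv2.imwrite("pics/d8.png",im)
```

```text
(no output)
```

View pics/d8.png

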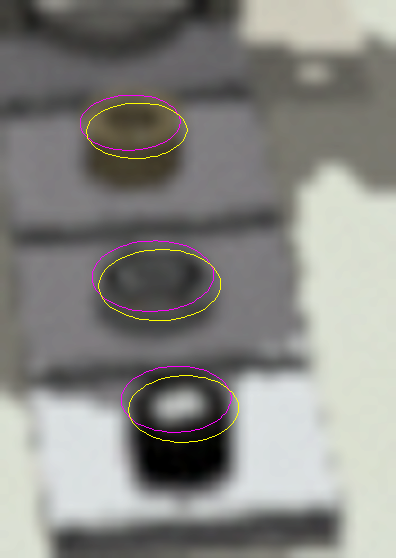

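By comparison with the placed parts, the block is about 8–9 mm toward the pin. I'll shift it back 8 mm and recheck it against the ribs before lowering.

```bash
python3 -m creep '{"jaw":[1,1,1,1,1,1,1,1,1,1],"translation":[[0,0,-0.002],[0,0,-0.003],[0,0,-0.003],[0,0,0],[0,0,0],[0,0,0],[0,0,0],[0,0,0],[0,0,0],[0,0,0]],"roll":[0,0,0,0,0,0,0,0,0,0]}'
python3 - <<'E'
from look import *
c=C["side"]=capture("side"); c=c["image"][:,:,::-1]; x,y=228,98;w,h=36,40;s=14
im=np.clip(cv2.resize(c[y:y+h,x:x+w],None,fx=s,fy=s,interpolation=cv2.INTER_CUBIC)*1.8,0,255).astype(np.uint8)
st=get_state();zb=st["tcp_pos"][2]-.0024; print(st["tcp_pos"])
t=np.linspace(0,2*np.pi,73);yw=.1405
for (cx,cy),col in(((.4918,.1967),(255,0,255)),((.494,.1923),(0,255,255))):
    ctr=[cx-np.sin(yw)*.105,cy+np.cos(yw)*.105]
    for z in(zb,zb+.012):
        P=np.c_[ctr[0]+.025*np.cos(t),ctr[1]+.025*np.sin(t),np.full(73,z)]
        cv2.polylines(im,[((proj("side",P)+.5-[x,y])*s).astype(np.int32)],False,col,1)
cv2.imwrite("pics/d9.png",im)
E
```

```text
time_s: 43.3
tcp_pos: [0.4789, 0.2933, 0.0181]
eef_rot: [142.7, 90.0, -119.2]
contact_force: [0.2, -0.7, -1.8]
gripper_width: 0.0485
[0.47888977 0.29331298 0.01805794]
```

View pics/d9.png

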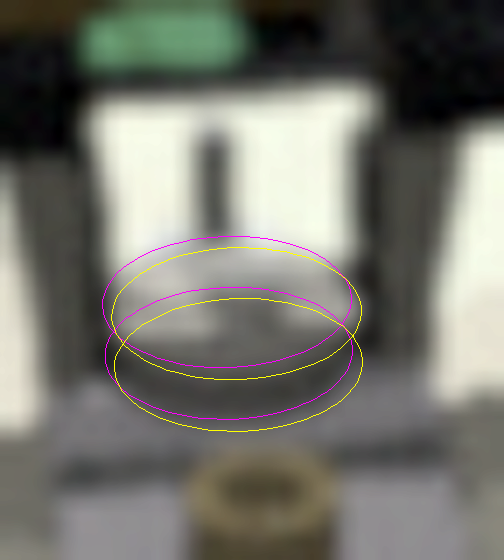

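The block now lies where a centred part should, to within about 3 mm. I'll lower it and watch the force.

```bash
python3 -m creep '{"jaw":[1,1,1,1,1,1,1,1,1,1],"translation":[[0.001,0,-0.001],[0.002,0,0],[0.002,0,0],[0.001,0,0],[0.001,0,0],[0,0,0],[0,0,0],[0,0,0],[0,0,0],[0,0,0]],"roll":[0,0,0,0,0,0,0,0,0,0]}'
python3 - <<'E'
from look import *
go(.4775,.301,.0105,8.05)
look("d10",(220,95,50,50),(120,150,50,50),s=8)
E
```

```text
time_s: 44.35
tcp_pos: [0.4791, 0.2923, 0.0111]
eef_rot: [-55.6, 90.0, 42.5]
contact_force: [0.3, -0.0, -1.5]
gripper_width: 0.0488
t 44.35 tcp [0.4791 0.2923 0.0111] tilt 0.01 ydir -171.96 j6 -43.3 w 0.0488
roll -0.0001 shift [0.0006 0.0004 0.0088]
```

View pics/d10.png

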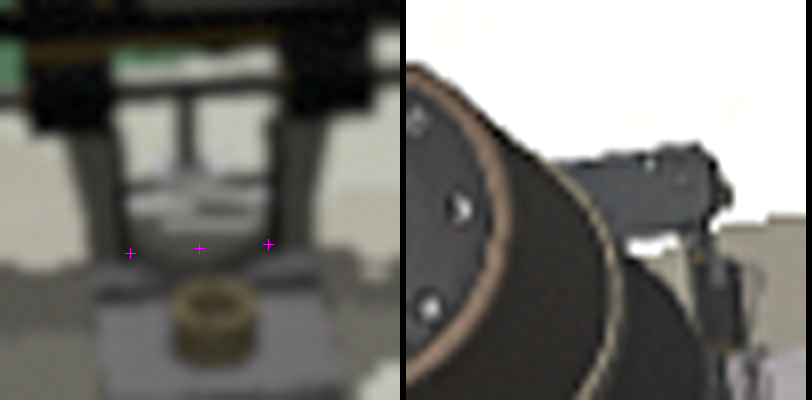

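Run:
```python
from look import *
c=C["side"]=capture("side"); c=c["image"][:,:,::-1]; x,y=230,108;w,h=32,30;s=18
st=get_state();zb=st["tcp_pos"][2]-.0024
im=np.clip(cv2.resize(c[y:y+h,x:x+w],None,fx=s,fy=s,interpolation=cv2.INTER_CUBIC)*1.8,0,255).astype(np.uint8)
cv2.imwrite("pics/d11.png",im)
t=np.linspace(0,2*np.pi,73);yw=.1405
for (cx,cy),col in(((.4918,.1967),(255,0,255)),((.494,.1923),(0,255,255))):
    ctr=[cx-np.sin(yw)*.105,cy+np.cos(yw)*.105]
    for z in(zb,zb+.012):
        P=np.c_[ctr[0]+.025*np.cos(t),ctr[1]+.025*np.sin(t),np.full(73,z)]
        cv2.polylines(im,[((proj("side",P)+.5-[x,y])*s).astype(np.int32)],False,col,1)
cv2.imwrite("pics/d12.png",im)
```

```text
(no output)
```

View pics/d11.png

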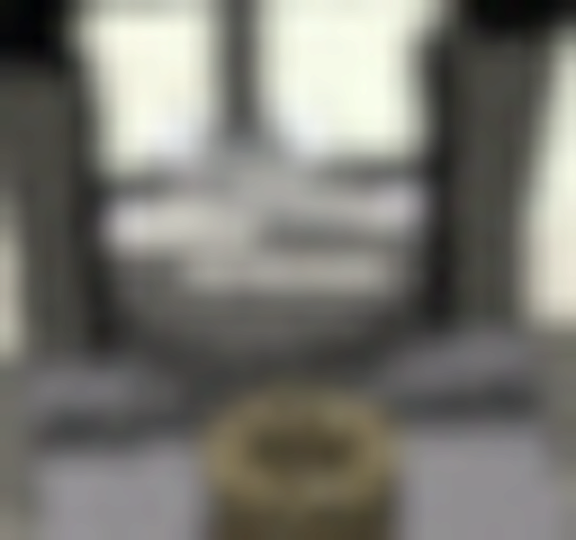

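View pics/d12.png

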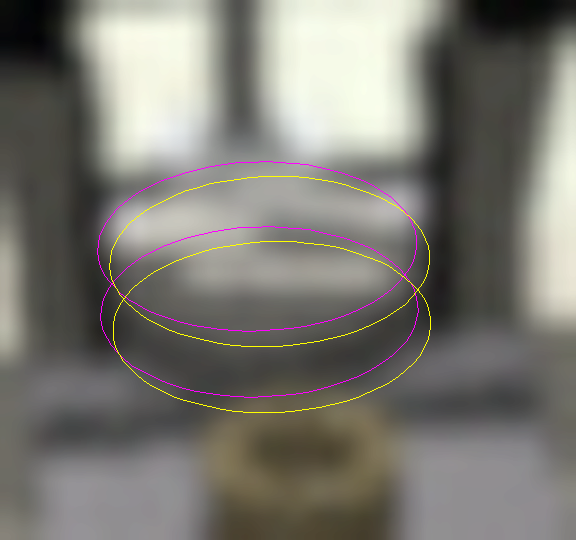

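The block outline matches a centred position, resting between the ribs. I'll release it.

```bash
python3 -m creep '{"jaw":[1,1,1,0.7,0.4,0.1,-0.2,-0.5,-0.8,-1],"translation":[[0.001,0,0],[0,0,0],[0,0,0],[0,0,0],[0,0,0],[0,0,0],[0,0,0],[0,0,0],[0,0,0],[0,0,0]],"roll":[0,0,0,0,0,0,0,0,0,0]}'
python3 -m creep '{"jaw":[-1,-1,-1,-1,-1,-1,-1,-1,-1,-1],"translation":[[0,0,0],[0,0,0],[-0.005,0,0],[-0.01,0,0],[-0.015,0,0],[-0.02,0,0],[-0.02,0,0],[-0.02,0,0],[-0.02,0,0],[-0.01,0,0]],"roll":[0,0,0,0,0,0,0,0,0,0]}'
python3 -m creep '{"jaw":[-1,-1,-1,-1,-1,-1,-1,-1,-1,-1],"translation":[[-0.01,0,0.02],[0,0,0.035],[0,0,0.04],[0,0,0.04],[0,0,0.04],[0,0,0.04],[0,0,0.035],[0,0,0.02],[0,0,0.01],[0,0,0]],"roll":[0,0,0,0,0,0,0,0,0,0]}'
python3 - <<'E'
from look import *
look("e1",(215,95,65,90),(130,165,115,75),s=4,marks=[[0.4918-np.sin(.14)*b,.1967+np.cos(.14)*b,.008] for b in(-.105,-.035,.035,.105)])
c=capture("top")["image"][165:240,130:245,::-1]; cv2.imwrite("pics/e2.png",cv2.resize(c,None,fx=6,fy=6,interpolation=cv2.INTER_CUBIC))
E
```

```text
time_s: 45.5
tcp_pos: [0.4792, 0.2924, 0.0102]
eef_rot: [-57.2, 90.0, 40.9]
contact_force: [0.5, -0.7, 0.3]
gripper_width: 0.0709
time_s: 46.5
tcp_pos: [0.4798, 0.293, 0.1328]
eef_rot: [-53.9, 89.8, 44.1]
contact_force: [-0.1, 1.3, -0.4]
gripper_width: 0.0878
time_s: 47.5
tcp_pos: [0.4391, 0.5705, 0.1392]
eef_rot: [144.9, 89.9, -116.9]
contact_force: [0.5, -0.5, 0.7]
gripper_width: 0.0876
```

View pics/e1.png

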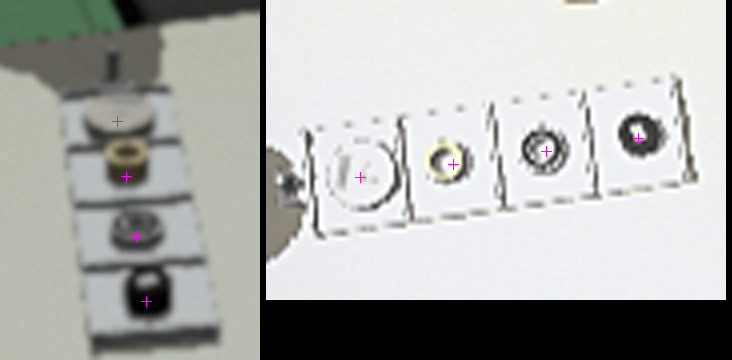

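View pics/e2.png

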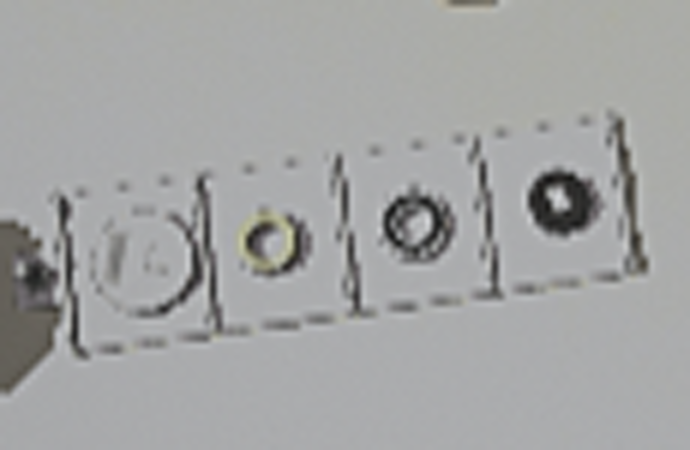

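Run:
```python
from geo import *
px=lambda p:(np.array(p,float)+.5)/6-.5+[130,165]
c,s=np.cos(.1400),np.sin(.1400)
for nm,h,p,by in(("block",.020,(147,262),.105),("sleeve",.026,(269,242),.035),("bearing",.019,(415,224),-.035),("mould",.027,(563,201),-.105)):
    q=least_squares(lambda q:(proj("top",[q[0],q[1],h])-px(p)).ravel(),[.5,.2]).x-[.4918,.1967]
    x=c*q[0]+s*q[1]; y=-s*q[0]+c*q[1]; print(nm,"own x %.1f mm, y-bay %.1f mm"%(x*1e3,(y-by)*1e3))
```

```text
block own x -0.5 mm, y-bay -5.2 mm
sleeve own x -0.2 mm, y-bay 2.9 mm
bearing own x -0.3 mm, y-bay 1.1 mm
mould own x -0.8 mm, y-bay -3.7 mm
```

Run:
```python
from look import *
c=C["side"]=capture("side"); c=c["image"][:,:,::-1]; x,y=226,104;w,h=36,36;s=11
im=np.clip(cv2.resize(c[y:y+h,x:x+w],None,fx=s,fy=s,interpolation=cv2.INTER_CUBIC)*1.7,0,255).astype(np.uint8); a=im.copy()
t=np.linspace(0,2*np.pi,73);yw=.1405
for dy,col in((.1,(255,0,255)),(.105,(0,255,255))):
    ctr=[.4935-np.sin(yw)*dy,.1935+np.cos(yw)*dy]
    for z in(.008,.02):
        P=np.c_[ctr[0]+.025*np.cos(t),ctr[1]+.025*np.sin(t),np.full(73,z)]
        cv2.polylines(im,[((proj("side",P)+.5-[x,y])*s).astype(np.int32)],False,col,1)
cv2.imwrite("pics/e3.png",np.hstack([a,im]))
print(get_state()["contact_force"],get_state()["qd"].round(2))
```

```text
[0.89499398 0.29280769 0.45583029] [-0.22 -0.28  0.06  0.04  0.03 -0.09]
```

View pics/e3.png

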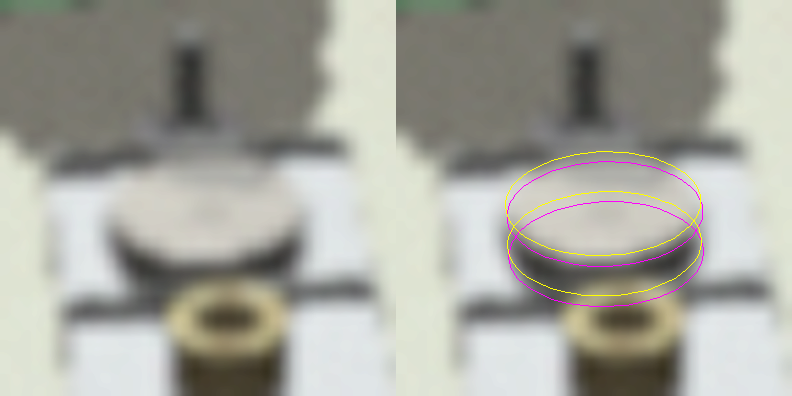

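The block's top ellipse matches a flat disc. If it sat up on the rib the ellipse would be about 20% flatter. The arm is clear of everything, so I'll hand in.

```bash
python3 -c "
from plant import *
print(close_job(), get_state()['time_s'])"
```

```text
the job is handed in; nothing more can be done
the job is handed in; nothing more can be done
```

I moved all four parts to the rail in reverse order and handed the job in at about 48 s of the 102 s allowed. The last pictures show every part upright, flat and released. The arm was clear of everything, and `close_job()` reports no verdict.

My last measurements come from the top view alone, using my own fit of the rail's position. They give each part's distance from its bay centre, against the 15 mm limit:

| Part | Storage bay (from pin) | Rail bay (from pin) | Along the rail | Across the rail |
|---|---|---|---|---|
| Moulded specimen | 1st | 4th | −3.7 mm | −0.8 mm |
| Bearing | 2nd | 3rd | +1.1 mm | −0.3 mm |
| Brass sleeve | 3rd | 2nd | +2.9 mm | −0.2 mm |
| Reference block | 4th | 1st | −5.2 mm | −0.5 mm |

These checks disagreed with what I expected:
- **Heights:** triangulated from the two cameras, rack and part heights came out 1–6 mm lower than the text says. The two views also differed by about 4–5 mm in y, so I used the stated heights for the grasps.
- **Grip readings:** the gripper opening read 1–3 mm less than the part diameters, most of all on the bearing (32.1 mm against 35 mm).
- **Block position:** the side view showed the block 8–9 mm too far toward the pin, so I moved it back about 9 mm before releasing. The top view suggests that was slightly too much, which explains the −5.2 mm. It looks flat and off the rib.

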